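# Load the deburring pot, key its lid home, pin it and start it

## Task

Load every square-tube offcut on the table into the deburring pot. Then set the lid on the pot with its key resting on the plain rim, well clear of the notch, turn it round on the rim until the key drops into the notch and the lid sits flush, and take the collared locking pin from the wooden rack and push it down through the lid's ear and the pot's lug until its collar rests on the ear; last of all press the start button fully down and let it go. Leave the centre punch in the rack and everything else on the table where it is.

Things in the scene. Friction and masses are not known exactly. Their poses are not given: they have to be found in the camera images.
- pot: Fixed grey round deburring pot, 153 mm across, open on top, flat steel rim 110 mm above the table (130 mm inside, 152 mm outside), inner floor at 35 mm, with a start-button box (50 mm wide and high, 70 to 145 mm from the axis) on its -y side. Origin: centre of its underside, z up. Its rim has one notch on the pot's +x side; a lug sticks out on its -x side.
- pot_notch (a point): The rim's only notch, 14 mm wide, 8 mm deep: its middle, 78 mm from the pot's axis along the pot's +x, at the height of the rim's top.
- pot_eye (a point): Centre of the upright 12 mm hole in the pot's steel lug, at the lug's upper face, 108 mm above the table (2 mm below the rim), 98 mm from the axis along the pot's -x. The lug is 32 mm wide, 6 mm thick, reaches 119 mm from the axis; free space below it.
- start_top (a point): Centre of the top face of the black round start button, 28 mm across, on the box at the pot's -y side, 120 mm from the pot's axis; pressed straight down.
- start (a joint): Travel of the start button, m: 0 released, 0.006 fully down (takes about 5 N); it springs back.
- lid: Loose lid, 0.45 kg: aluminium disc 156 mm across, 6 mm thick (12 to 18 mm above the origin) over a black spigot 127 mm across, tapering to 120 mm, that enters the pot. Origin: centre of the spigot's foot, on the table at the start; z up. Key on its +x side, ear on its -x side. Riding level on the rim on its key its origin is 104 mm above the pot's; home (key in notch, disc flush on rim) 98 mm.
- lid_key (a point): On the steel key, 11.5 mm wide, along the lid's +x: 78 mm from the lid's axis, at the height of the disc's underside (12 mm above the origin); lies at point pot_notch when the lid is home. The key shows outside the disc from 78 to 90 mm and reaches 6 mm below the disc.
- lid_eye (a point): Centre of the 12 mm hole in the lid's ear, at the ear's underside (level with the disc's), 98 mm from the axis along the lid's -x; over the lug's hole when the lid is home. The ear is 32 mm wide, 6 mm thick and reaches 118 mm from the axis.
- lid_grip (a point): Middle of the lid's black bar handle, on the lid's axis 42 mm above its origin. The handle is 16 mm thick along the lid's x, 60 mm long along its y, and stands from 18 to 58 mm above the origin.
- pin: Loose steel locking pin standing in one of the rack's two holes: shaft 8 mm thick, 40 mm long, pointed; then a collar 20 mm across, 5 mm thick; then a round knob 15 mm across, 33 mm long. Origin: the shaft's tip, z towards the knob (collar 40 to 45, knob 45 to 78 mm). With its collar on the ear of the seated lid its tip is 76 mm above the pot's origin.
- rack: Wooden rack block fixed to the table, 40 x 90 x 44 mm high, with two upright through holes of 12 mm, 25 mm either side of its middle along its y. Origin: centre of its underside. One hole holds the pin by its collar, the other the centre punch.
- punch: Bystander: centre punch, a plain dark rod of 11 mm and 95 mm long without collar, standing in the rack's other hole; origin at its tip, on the table. Leave it there.
- offcut0: Square-tube offcut of bare steel, hollow, 25 x 25 mm and 40 mm long, wall 3 mm, 0.08 kg, lying on a side. Origin at its centre, x along its length. Three to five offcuts are present; absent ones read None.
- offcut1: Square-tube offcut of bare steel, hollow, 25 x 25 mm and 40 mm long, wall 3 mm, 0.08 kg, lying on a side. Origin at its centre, x along its length. Three to five offcuts are present; absent ones read None.
- offcut2: Square-tube offcut of bare steel, hollow, 25 x 25 mm and 40 mm long, wall 3 mm, 0.08 kg, lying on a side. Origin at its centre, x along its length. Three to five offcuts are present; absent ones read None.
- offcut3: Square-tube offcut of bare steel, hollow, 25 x 25 mm and 40 mm long, wall 3 mm, 0.08 kg, lying on a side. Origin at its centre, x along its length. Three to five offcuts are present; absent ones read None.
- offcut4: Square-tube offcut of bare steel, hollow, 25 x 25 mm and 40 mm long, wall 3 mm, 0.08 kg, lying on a side. Origin at its centre, x along its length. Three to five offcuts are present; absent ones read None.
- collar: Bystander: round steel tube ring, 34 mm across and 30 mm high, standing among the offcuts. Not to be loaded.
- spanner: Bystander: steel spanner lying on the table beyond the pot.
- tape: Bystander: tape measure, 65 x 35 x 62 mm, beyond the pot.
- can: Bystander: grey can, 66 mm across, 160 mm high, at the far left.
- jar: Bystander: jar, 64 mm across, 85 mm high, beyond and left of the lid.
- hammer: Bystander: hammer lying at the far right.
- angle: Bystander: piece of steel angle, 110 mm long, 40 mm wide and high, lying at the right, not to be loaded.
Things that resemble listed ones, but are neither listed nor needed, are in the scene too. What is shaped like the offcut4 but blue or green is not meant. There is more than one size of the lid; the job needs the larger.

How it is judged:
On the way, in this order (a step that is already met when the one before it is completed fails the run):
1. every offcut lies in the pot (horizontal distance between each of offcut0, offcut1, offcut2, offcut3, offcut4 and pot below 0.066 m and z of each of offcut0, offcut1, offcut2, offcut3, offcut4 in the frame of pot below 0.098 m), for 0.2 s.
2. the lid rests on the pot's rim on its key, the key over 28 mm from the notch (horizontal distance between lid and pot below 0.009 m and z of lid in the frame of pot between 0.1002 and 0.108 m and contact force between lid and pot above 0.1 N and horizontal distance between lid_key and pot_notch above 0.028 m), for 0.2 s.
3. still resting on the rim, the lid is turned until its key is 6 to 24 mm from the notch (horizontal distance between lid and pot below 0.009 m and z of lid in the frame of pot between 0.1002 and 0.108 m and contact force between lid and pot above 0.1 N and horizontal distance between lid_key and pot_notch between 0.006 and 0.024 m), for 0.04 s.
4. the key has dropped into the notch and the lid sits flush on the rim (horizontal distance between lid and pot below 0.004 m and z of lid in the frame of pot below 0.0998 m and horizontal distance between lid_key and pot_notch below 0.004 m and angle between lid's own z axis and vertical below 0.03 rad), for 0.2 s.
5. the pin is through ear and lug, its collar down on the ear (horizontal distance between pin and pot_eye below 0.005 m and z of pin in the frame of pot below 0.082 m and angle between pin's own z axis and vertical below 0.15 rad), for 0.2 s.
6. the start button is pressed down (all of step 4 and all of step 5 and value of joint start above 0.0042 m), for 0.05 s.
At the end, for the whole second after the job is handed in: Every present offcut is inside the pot under the lid; the lid is flush on the rim (within about 2 mm) with its key in the notch (within 4 mm); the pin stands upright through the ear's and the lug's hole with its collar within 6 mm of the ear; lid and pin at rest; the start button released (all of step 1 and all of step 4 and all of step 5 and linear speed of each of lid, pin below 0.02 m/s and value of joint start below 0.002 m); the robot touches nothing.
It fails at once if a bystander is moved by more than 40 mm (distance of any of collar, spanner, tape, can, jar, hammer, angle, punch from where it was at the start of the episode above 0.04 m).
It fails at once if the start button is pressed before the lid is home and pinned (value of joint start above 0.0042 m and not (horizontal distance between pin and pot_eye below 0.005 m and z of pin in the frame of pot below 0.082 m and angle between pin's own z axis and vertical below 0.15 rad and horizontal distance between lid and pot below 0.004 m and z of lid in the frame of pot below 0.0998 m and horizontal distance between lid_key and pot_notch below 0.004 m and angle between lid's own z axis and vertical below 0.03 rad)).
Of offcut0, offcut1, offcut2, offcut3, offcut4 only 3 to 5 are there at a start; the rules pass over those that are not, and their reading is None.
At some moment in a run one of offcut0, offcut1, offcut2, offcut3, offcut4, lid may be knocked a few centimetres aside while the robot is not near it.
It also fails if it takes over 208 s, if anything falls off the work surface, if the arm or the gripper's body presses on something with over 40 N, if the wrist force passes 120 N, or if a joint passes its speed limit or range.

## Robot

A 6-joint arm with a two-finger parallel gripper is mounted at the origin on the work surface. World frame = base frame: x ahead of the robot, y to its left, z up, the work surface at z = 0. Lengths are in m, angles in rad, forces in N, time in s.
With the tool pointing down it reaches from about 0.35 to 0.95 m from the base axis. Payload 17.4 kg.
Tool frame: the origin (TCP) lies at the very end of the fingers, on their centre line; the grasp point (between the pads) lies 19 mm behind it (r.grasp_offset is the distance from the TCP to the grasp point, in m); y points along the fingers, x is the direction in which the jaws open and shut, and the axes are right-handed (so a half turn about y gives the same grasp; the last joint's range is limited). The gripper opens to 93 mm and grips with 3 to 60 N. Pads are 15 mm wide; open, the fingers measure 128 mm over their backs; the gripper's body (75 mm by 188 mm) begins 65 mm behind the grasp point.
Start: joints at [1.113, 0.116, 1.442, -0, 1.584, -0.038], TCP at [0.275, 0.616, 0.219] pointing down, gripper open.
Joint ranges: [-2.83, 2.83], [-0.83, 2.19], [0.07, 2.5], [-1.14, 4.28], [0.01, 3], [-2.97, 2.97]. Speed limits (rad/s): [1.89, 1.89, 2.22, 3.14, 3.14, 3.14].

## Interface

Orientations are given as [roll, pitch, yaw] about the fixed x, y, z axes, in that order (R = Rz(yaw) Ry(pitch) Rx(roll)).
In Python, from rig import r gives the robot as it stands.
- The arm moves only by the tool move_arm, never from a script. Its argument "increments" is a list of rows, each an object with "dp": the shift along the tool's x, y, z in mm, a list of three; "yaw": the turn about the tool's y in rad; "jaw": the gripper's target within -1 to 1 (fully open at 1, half-way at 0, shut at -1). In form: [{"dp": [tx, ty, tz], "yaw": yaw, "jaw": jaw}, ...]. A call has 1 to 12 rows; each row shifts and turns the commanded pose from where the row before left it, along the tool's axes as they then stand; what a row does not reach is not made up. A row lasts 1/10 s, in which the tool goes at most 50 mm and 8.59 degrees, less where a joint would pass 70% of its speed; a pose out of reach is approached as far as the arm can. A call with a gripper value outside its range is refused whole. The fingers move at their own pace and stop on an object; "grip_force" is the grip in N (left out, the last holds). Time passes only in rows, so rows that do not move let the fingers close. It gives the time, the measured TCP pose, the force and the opening at its end, in the units of the state.
- r.get_state(): the state, without advancing time (a new reading comes with each control period).
- r.grab_frame(name): name is "scene" or "top" or "wrist"; returns (picture, depth): 400x640x3 uint8, blue, green, red; 400x640 float32, m along the optical axis (not along the pixel's ray), 0 where there is no reading.
- r.get_calibration(name): a dict with "vertical_fov" (degrees; the focal length in pixels is half the picture's height over the tangent of half this angle, whatever the lens; pixels are square), "cx", "cy" (the principal point, pixels), "world_to_cam" (4x4, takes a point from world to camera coordinates); the wrist camera has in their place "T_tool_cam" (4x4, takes a point from camera to tool coordinates, whose origin is the TCP and whose axes are the tool frame's). Camera axes: x right, y up, looking along -z (the intrinsics and any distortion apply to the point x, -y, -z); pixel columns grow to the right and rows downward; lengths in m; the calibration is good to about 2 mm. A picture is of the moment at which its call begins: read the wrist's pose just before it. get_calibration takes no time and is no camera call.
- r.sign_off(): hands the job in, once; it reports no verdict.
The state is a dict: "t": time; "q": joint angles; "joint_vel": joint speeds; "joint_torque": joint torques, N m; "tcp_pos": TCP position; "tool_rot": TCP orientation; "wrist_force": force on the tool from outside, world axes, zero at the start; "torque": the same for the moment, N m; "finger_gap": finger opening in m.
Only numpy, scipy, OpenCV 4.12 (cv2) and the standard library are available. Lean on these libraries where they do the work, as an engineer would, in place of code of your own. Each camera call takes 0.05 s, during which the arm holds its last target. There are 200 camera calls.

## Working session

There is one attempt and no reset: what is moved stays moved. The work goes in short steps, Python scripts to look and compute and a tool call to move; the robot and the scene stay as the last step left them, time stands still between calls to the robot, and variables do not carry over. Pictures are saved under pics/ and viewed, about 12 in all and at most 16, crops included, and the job is handed in when it is done.

Besides the shell and the picture viewer there is one more tool, called as name([rows], argument=value, ...), one row to a line, values as JSON. move_arm: Moves the arm, as the interface text tells. Its arguments: {"type":"object","properties":{"increments":{"type":"array","items":{"type":"object","properties":{"dp":{"type":"array","items":{"type":"number"}},"yaw":{"type":"number"},"jaw":{"type":"number"}}}},"grip_force":{"type":"number"}},"required":["increments"]}

```bash
ls; mkdir -p pics; cat > h.py <<'E'
import numpy as np, cv2
from rig import r
from scipy.spatial.transform import Rotation as Ro
def K(n,c):
    f=200/np.tan(np.radians(c["vertical_fov"])/2); return f,c["cx"],c["cy"]
def pose():
    s=r.get_state(); T=np.eye(4); T[:3,:3]=Ro.from_euler('xyz',s["tool_rot"]).as_matrix(); T[:3,3]=s["tcp_pos"]; return T
def grab(n):
    T=pose(); c=r.get_calibration(n); im,d=r.grab_frame(n)
    C=T@np.array(c["T_tool_cam"]) if n=="wrist" else np.linalg.inv(np.array(c["world_to_cam"]))
    return im,d,C,K(n,c)
def cloud(d,C,k):
    f,cx,cy=k; v,u=np.mgrid[:d.shape[0],:d.shape[1]]
    P=np.stack([(u-cx)/f*d,-(v-cy)/f*d,-d],-1); return P@C[:3,:3].T+C[:3,3]
def plane(u,v,z,C,k):
    f,cx,cy=k; D=np.stack([(np.asarray(u)-cx)/f,-(np.asarray(v)-cy)/f,-np.ones(np.shape(u))],-1)@C[:3,:3].T
    return C[:3,3]+D*((z-C[2,3])/D[...,2])[...,None]
def proj(p,C,k):
    f,cx,cy=k; q=(np.asarray(p)-C[:3,3])@C[:3,:3]; return cx+f*q[...,0]/-q[...,2], cy-f*q[...,1]/-q[...,2]
E
python3 - <<'E'
from h import *
for n in["scene","top","wrist"]:
    c=r.get_calibration(n);print(n,{k:np.round(v,3).tolist() if not isinstance(v,str) else v for k,v in c.items()})
    im,d,C,k=grab(n); cv2.imwrite(f"pics/{n}0.png",im); np.savez(f"{n}0.npz",im=im,d=d,C=C,k=k); print(C[:3,3],(d>0).mean())
print(r.get_state(),r.grasp_offset); print(pose().round(3))
E
```

```text
pics
scene {'vertical_fov': 50.966, 'cx': 324.322, 'cy': 201.64, 'world_to_cam': [[0.534, 0.846, 0.01, -0.21], [-0.494, 0.302, 0.815, 0.193], [0.687, -0.44, 0.579, -1.756], [0.0, 0.0, 0.0, 1.0]]}
[ 1.4131381  -0.65298001  0.86053507] 0.99600390625
top {'vertical_fov': 48.083, 'cx': 317.469, 'cy': 193.625, 'world_to_cam': [[0.011, -1.0, 0.007, -0.064], [0.985, 0.012, 0.173, -0.522], [-0.173, 0.005, 0.985, -1.483], [0.0, 0.0, 0.0, 1.0]]}
[ 0.25853948 -0.05038958  1.55144393] 0.99598046875
wrist {'vertical_fov': 71.724, 'cx': 318.074, 'cy': 201.051, 'T_tool_cam': [[1.0, 0.001, 0.001, 0.001], [0.001, 0.29, -0.957, -0.165], [-0.001, 0.957, 0.29, 0.08], [0.0, 0.0, 0.0, 1.0]]}
[0.2026533  0.65026721 0.38342659] 0.9961640625
{'t': 0.15, 'q': array([ 1.11322879e+00,  1.16356335e-01,  1.44209434e+00, -3.84169000e-05,
        1.58401687e+00, -3.78010833e-02]), 'joint_vel': array([-0.00051056, -0.00189275, -0.00058751,  0.00269897, -0.00086753,
       -0.00084371]), 'joint_torque': array([ 1.91823401e-04, -7.21767139e+01, -6.22949696e+01,  7.79529917e-02,
        2.24881293e-02, -2.99541512e-05]), 'tcp_pos': array([0.27504439, 0.61624969, 0.21809875]), 'tool_rot': array([-1.57080165e+00,  8.75723225e-04,  1.15102938e+00]), 'wrist_force': array([-0.24805546, -0.13187481,  0.11095825]), 'torque': array([0.01379012, 0.03762449, 0.00692145]), 'finger_gap': 0.09288001241487627} 0.0188
[[ 0.408 -0.    -0.913  0.275]
 [ 0.913 -0.001  0.408  0.616]
 [-0.001 -1.    -0.     0.218]
 [ 0.     0.     0.     1.   ]]
```

View pics/top0.png

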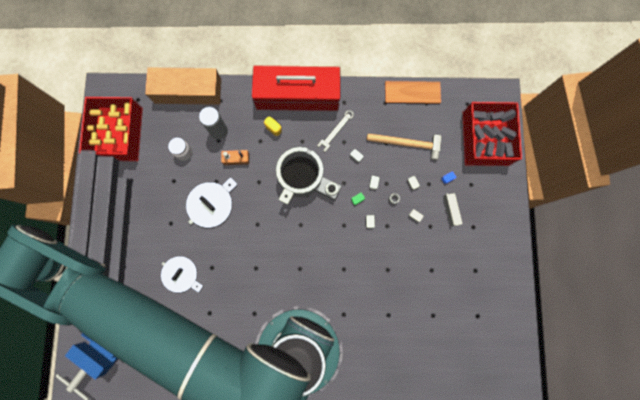

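View pics/scene0.png

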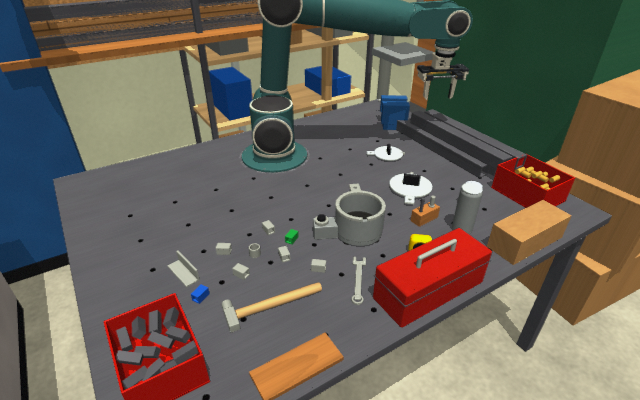

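Top view: the pot is at (300,170), with its lug at (286,197), button box at (332,187) and notch opposite the lug. The big lid is at (209,205), with its ear at (229,185) and key at (190,222); the small lid at (178,274) is a decoy. The rack is at (235,157).

Possible offcuts in the top view:
- **Grey blocks, wanted:** (357,155), (375,182), (413,182), (416,215), (370,221)
- **Not wanted:** green (358,198), blue (449,177), ring (394,198), angle (454,209), dark pieces in the red bin (493,133)

I'll measure these and check them in one close crop.

```bash
cat > m.py <<'E'
from h import *
z=np.load("top0.npz"); im,d,C,k=z["im"],z["d"],z["C"],z["k"]
P=cloud(d,C,k)
print("table z",[P[v,u].round(4).tolist() for u,v in[(300,250),(400,260),(150,240),(460,270)]])
def fit(m):
    n,l,st,_=cv2.connectedComponentsWithStats(m.astype(np.uint8))
    for i in range(1,n):
        if 30<st[i,4]:
            q=P[l==i]; vs,us=np.nonzero(l==i)
            (c,wh,a)=cv2.minAreaRect((q[:,:2]*1000).astype(np.float32))
            print((int(us.mean()),int(vs.mean())),st[i,4],"c",np.round(c,1),"wh",np.round(wh,1),"a",round(a,1),"z",np.percentile(q[:,2],[10,50,98]).round(3), im[l==i].mean(0).astype(int))
Z=P[...,2]; R=np.hypot(P[...,0],P[...,1])
m=(Z>0.010)&(R>0.3)&(R<1.0); m[:, :80]=0; m[:,540:]=0
fit(m)
E
python3 m.py; python3 - <<'E'
import cv2
im=cv2.imread("pics/top0.png"); cv2.imwrite("pics/crop1.png",cv2.resize(im[125:245,150:470],None,fx=2.5,fy=2.5,interpolation=2))
E
```

```text
table z [[0.3331, -0.0004, -0.0026], [0.3027, -0.343, 0.0041], [0.3613, 0.5158, 0.0012], [0.2713, -0.5486, -0.0002]]
(296, 87) 3837 c [893.6  20. ] wh [300.7 124. ] a 89.7 z [0.055 0.118 0.153] [ 49  55 189]
(192, 89) 1602 c [901.4 407.2] wh [102. 219.] a 0.0 z [0.031 0.086 0.096] [ 87 132 173]
(404, 94) 446 c [ 885.6 -387.6] wh [205.4  74. ] a 71.9 z [0.011 0.013 0.019] [ 91 154 227]
(110, 263) 13082 c [375.3 590.6] wh [812.4 492.6] a 21.0 z [0.049 0.105 0.617] [95 93 80]
(213, 122) 588 c [754.  297.2] wh [61.9 64.4] a 89.0 z [0.043 0.149 0.164] [148 146 144]
(485, 144) 1725 c [ 725.9 -658.6] wh [177.2 163.2] a 0.5 z [0.031 0.076 0.102] [ 49  49 102]
(272, 125) 222 c [764.5 101.3] wh [65.4 39.2] a 53.3 z [0.03  0.057 0.065] [ 68 190 201]
(105, 126) 34 c [735.9 665.5] wh [13.8 21.1] a 36.0 z [0.074 0.083 0.093] [ 69 134 193]
(109, 138) 111 c [703.8 648.6] wh [45.9 35.2] a 2.2 z [0.074 0.081 0.092] [ 83 165 213]
(409, 142) 649 c [ 700.8 -360.4] wh [260.1  86.8] a 89.5 z [0.017 0.023 0.032] [141 184 208]
(95, 141) 66 c [691.  702.6] wh [35.9 24.6] a 79.3 z [0.06  0.068 0.077] [ 79 159 
[... 654 characters left out ...]
.1 304.6] wh [156.1 183.7] a 11.5 z [0.013 0.018 0.059] [234 229 226]
(357, 198) 88 c [ 512.6 -197.8] wh [25.2 41.5] a 31.2 z [0.02  0.024 0.032] [121 215 103]
(393, 198) 52 c [ 513.2 -323.2] wh [30.9 32.4] a 30.4 z [0.013 0.026 0.036] [140 147 146]
(449, 209) 133 c [ 478.1 -518. ] wh [110.1  20.5] a 11.2 z [0.015 0.034 0.044] [133 143 144]
(415, 215) 98 c [ 455.1 -397.5] wh [39.8 26.4] a 56.1 z [0.019 0.024 0.033] [209 221 221]
(369, 220) 91 c [ 434.8 -238.1] wh [39.3 24.4] a 1.5 z [0.019 0.025 0.031] [220 231 227]
(179, 274) 901 c [248.  396.3] wh [113.  139.6] a 0.9 z [0.011 0.014 0.045] [230 225 221]
(83, 395) 37 c [-129.   665.6] wh [32.6 14.9] a 61.5 z [0.057 0.064 0.07 ] [167 179 178]
```

View pics/crop1.png

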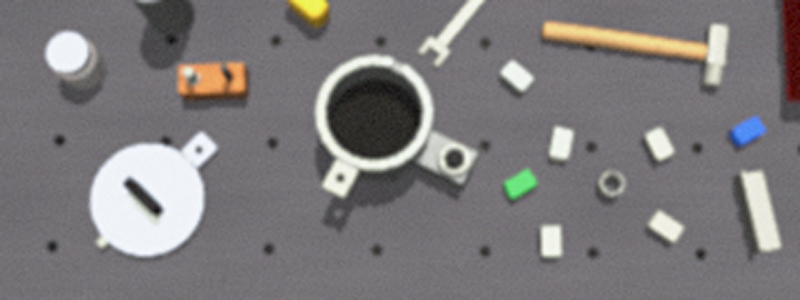

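The crop confirms the choice: five bare-steel square tubes, with the ring, the angle and the blue and green blocks excluded. The pin (shiny, collared) is in the rack's +y hole at crop (190,73), and the punch is in the -y hole. Now fitting the pot and lid, and moving to hover above the offcuts.

move_arm([
  {"dp": [-35,-2,-28],"yaw": 0,"jaw": 0.2},
  {"dp": [-35,-2,-28],"yaw": 0,"jaw": 0.2},
  {"dp": [-35,-2,-28],"yaw": 0,"jaw": 0.2},
  {"dp": [-35,-2,-28],"yaw": 0,"jaw": 0.2},
  {"dp": [-35,-2,-28],"yaw": 0,"jaw": 0.2},
  {"dp": [-35,-2,-28],"yaw": 0,"jaw": 0.2},
  {"dp": [-35,-2,-28],"yaw": 0,"jaw": 0.2},
  {"dp": [-35,-2,-28],"yaw": 0,"jaw": 0.2},
  {"dp": [-35,-2,-28],"yaw": 0,"jaw": 0.2},
  {"dp": [-35,-2,-28],"yaw": 0,"jaw": 0.2},
], grip_force=20)

```text
t: 1.15
tcp_pos: [0.388, 0.181, 0.2388]
tool_rot: [-1.571, -0.0, 1.151]
wrist_force: [0.2, 0.8, 0.2]
finger_gap: 0.0562
```

move_arm([
  {"dp": [-35,-2,-28],"yaw": 0,"jaw": 0.2},
  {"dp": [-35,-2,-28],"yaw": 0,"jaw": 0.2},
  {"dp": [-35,-2,-28],"yaw": 0,"jaw": 0.2},
  {"dp": [-35,-2,-28],"yaw": 0,"jaw": 0.2},
  {"dp": [-35,-2,-28],"yaw": 0,"jaw": 0.2},
  {"dp": [-35,-2,-28],"yaw": 0,"jaw": 0.2},
  {"dp": [-35,-2,-28],"yaw": 0,"jaw": 0.2},
  {"dp": [-35,-2,-28],"yaw": 0,"jaw": 0.2},
  {"dp": [-35,-2,-28],"yaw": 0,"jaw": 0.2},
  {"dp": [-35,-2,-28],"yaw": 0,"jaw": 0.2},
])

```text
t: 2.15
tcp_pos: [0.5012, -0.2531, 0.2586]
tool_rot: [-1.571, -0.0, 1.151]
wrist_force: [0.6, -0.0, -0.3]
finger_gap: 0.0559
```

move_arm([
  {"dp": [0,0,0],"yaw": 0.144,"jaw": 0.2},
  {"dp": [0,0,0],"yaw": 0.144,"jaw": 0.2},
  {"dp": [0,0,0],"yaw": 0.144,"jaw": 0.2},
  {"dp": [0,0,0],"yaw": 0.144,"jaw": 0.2},
  {"dp": [0,0,0],"yaw": 0.144,"jaw": 0.2},
  {"dp": [0,0,0],"yaw": 0.144,"jaw": 0.2},
  {"dp": [0,0,0],"yaw": 0.144,"jaw": 0.2},
  {"dp": [0,0,0],"yaw": 0.144,"jaw": 0.2},
  {"dp": [0,0,0],"yaw": 0,"jaw": 0.2},
  {"dp": [0,0,0],"yaw": 0,"jaw": 0.2},
  {"dp": [0,0,0],"yaw": 0,"jaw": 0.2},
])

```text
t: 3.25
tcp_pos: [0.5012, -0.2511, 0.2586]
tool_rot: [-1.571, 0.0, 0.003]
wrist_force: [-0.3, 0.3, 0.4]
finger_gap: 0.0558
```

```bash
cat >> h.py <<'E'
def circ(q):
    A=np.c_[2*q,np.ones(len(q))]; b=(q**2).sum(1); s=np.linalg.lstsq(A,b,rcond=None)[0]
    return s[:2],np.sqrt(s[2]+s[:2]@s[:2])
def blobs(m,P,im,lo=60,pr=True):
    out=[]; n,l,st,_=cv2.connectedComponentsWithStats(m.astype(np.uint8))
    for i in range(1,n):
        if st[i,4]<lo: continue
        q=P[l==i]; c,wh,a=cv2.minAreaRect((q[:,:2]*1000).astype(np.float32))
        if wh[0]<wh[1]: a+=90; wh=wh[::-1]
        vs,us=np.nonzero(l==i); out.append((c,wh,a))
        if pr: print((int(us.mean()),int(vs.mean())),st[i,4],"c",np.round(c,1),"lw",np.round(wh,1),"ang",round(a%180,1),"z",np.percentile(q[:,2],[10,50,98]).round(3),im[l==i].mean(0).astype(int))
    return out
def go(x,y,z=None,th=None):
    "mm/deg: shift in tool axes to get TCP there, and yaw rad (jaw sym.)"
    T=pose(); p=T[:3,3]*1000; t=np.array([x,y,p[2] if z is None else z]); s=T[:3,:3].T@(t-p)
    t0=np.degrees(np.arctan2(T[1,0],T[0,0])); print("to",(x,y,z),"shift tool",s.round(1),"th0",round(t0,1),end=" ")
    if th is not None: dy=(t0-th+90)%180-90; print("yaw",np.radians(dy).round(3))
    else: print()
E
python3 - <<'E'
from h import *
s=r.get_state(); print(s["t"],s["tcp_pos"],s["q"].round(2),s["finger_gap"])
im,d,C,k=grab("wrist"); cv2.imwrite("pics/w1.png",im); P=cloud(d,C,k); np.savez("w1.npz",im=im,d=d,C=C,k=k)
Z=P[...,2]; print("table",np.median(Z[abs(Z)<.01]))
blobs((Z>.017)&(Z<.036)&(P[...,0]>.36),P,im)
z=np.load("top0.npz"); P=cloud(z["d"],z["C"],z["k"]); Z=P[...,2]; D=np.hypot(P[...,0]-.59,P[...,1])
q=P[(D<.12)&(Z>.1)&(Z<.118)]
for _ in range(4):
    c,R=circ(q[:,:2]); e=np.hypot(*(q[:,:2]-c).T); q=q[(e>.062)&(e<.079)]
print("pot",c,R,len(q))
q=P[(np.hypot(P[...,0]-c[0],P[...,1]-c[1])<.125)&(np.hypot(P[...,0]-c[0],P[...,1]-c[1])>.085)&(Z>.09)&(Z<.118)]; m=q[:,:2].mean(0)-c; print("lug dir",np.degrees(np.arctan2(m[1],m[0])),np.hypot(*m),len(q))
E
```

```text
3.25 [ 0.50118093 -0.25106154  0.25858127] [-0.51 -0.14  1.63 -0.    1.65 -0.51] 0.0557516607720599
table -0.00039814798799855944
(579, 44) 1119 c [841.5 -86.9] lw [112.3  40.1] ang 113.2 z [0.019 0.027 0.036] [ 7  9 59]
(398, 36) 73 c [606.9 -70.6] lw [40.4  3.1] ang 9.5 z [0.025 0.03  0.036] [54 56 57]
(338, 84) 68 c [ 530.9 -127.5] lw [46.3  0.9] ang 154.5 z [0.019 0.027 0.035] [44 46 47]
(620, 87) 71 c [ 907.7 -130.5] lw [64.8  0.3] ang 180.0 z [0.017 0.029 0.031] [35 35 73]
(435, 134) 575 c [ 668.5 -193.7] lw [40.3 25.9] ang 49.4 z [0.023 0.025 0.026] [226 236 234]
(326, 137) 511 c [ 514.6 -197.7] lw [40.1 24.9] ang 122.0 z [0.023 0.025 0.026] [108 227  85]
(272, 166) 488 c [ 435.7 -239.3] lw [40.2 25.1] ang 2.2 z [0.023 0.025 0.026] [147 164 165]
(462, 213) 1665 c [ 726.8 -319.2] lw [177.2  25.4] ang 82.8 z [0.019 0.024 0.027] [110 182 219]
(365, 177) 479 c [ 572.8 -254.5] lw [40.2 25.1] ang 168.6 z [0.024 0.025 0.026] [226 238 239]
(326, 221) 237 c [ 515.9 -322.8] lw [32.5 32.4] ang 1.6 z [0.02  0.029 0.031] [148 164 166]
(289, 263) 377 c [ 457.2 -398. ] lw [40.8 25.3] ang 56.3 z [0.023 0.025 0.026] [196 214 217]
(355, 262) 211 c [ 565.7 -395.2] lw [25.5 24.1] ang 116.2 z [0.021 0.025 0.026] [186 203 206]
(285, 327) 132 c [ 454.4 -515.2] lw [61.2  3.7] ang 12.3 z [0.025 0.032 0.036] [69 78 79]
(371, 329) 139 c [ 597.9 -524.1] lw [25.5 25.2] ang 119.0 z [0.024 0.025 0.027] [226 109  48]
pot [0.5865202  0.00520872] 0.07070894749769828 312
lug dir 154.44492223432982 0.10008528409075308 82
```

All five are confirmed from the wrist view at 1–2 mm, and the top-camera fit puts the pot at (586.5, 5.2) with its lug at 154°. First grasp is the offcut at (457,-398), angle 56°.

move_arm([
  {"dp": [-11,0,-37],"yaw": 0,"jaw": 0.2},
  {"dp": [-11,0,-37],"yaw": 0,"jaw": 0.2},
  {"dp": [-11,0,-37],"yaw": 0,"jaw": 0.2},
  {"dp": [-11,0,-36],"yaw": 0,"jaw": 0.2},
  {"dp": [0,40,0],"yaw": 0.1,"jaw": 0.2},
  {"dp": [0,40,0],"yaw": 0.1,"jaw": 0.2},
  {"dp": [0,40,0],"yaw": 0.1,"jaw": 0.2},
  {"dp": [0,40,0],"yaw": 0.1,"jaw": 0.2},
  {"dp": [0,40,0],"yaw": 0.1,"jaw": 0.2},
  {"dp": [0,34,0],"yaw": 0.09,"jaw": 0.2},
  {"dp": [0,14,0],"yaw": 0,"jaw": 0.2},
  {"dp": [0,6,0],"yaw": 0,"jaw": 0.2},
])

```text
t: 4.5
tcp_pos: [0.4567, -0.3977, 0.0037]
tool_rot: [-1.571, 0.002, -0.587]
wrist_force: [0.5, -1.0, 0.1]
finger_gap: 0.0555
```

move_arm([
  {"dp": [0,0,0],"yaw": 0,"jaw": -1},
  {"dp": [0,0,0],"yaw": 0,"jaw": -1},
  {"dp": [0,0,0],"yaw": 0,"jaw": -1},
  {"dp": [0,0,0],"yaw": 0,"jaw": -1},
  {"dp": [0,-30,0],"yaw": 0,"jaw": -1},
  {"dp": [0,-40,0],"yaw": 0,"jaw": -1},
  {"dp": [0,-40,0],"yaw": 0,"jaw": -1},
  {"dp": [0,-40,0],"yaw": 0,"jaw": -1},
  {"dp": [0,-10,0],"yaw": 0,"jaw": -1},
  {"dp": [0,0,0],"yaw": 0,"jaw": -1},
])

```text
t: 5.5
tcp_pos: [0.4575, -0.3985, 0.1667]
tool_rot: [-1.571, -0.003, -0.591]
wrist_force: [-0.2, -0.6, -1.4]
finger_gap: 0.0249
```

```bash
cat > drop.py <<'E'
import sys; from h import *
phi=float(sys.argv[1]); c=np.array([586.5,5.2])+38*np.array([np.cos(np.radians(phi)),np.sin(np.radians(phi))])
go(*c.round(1),65,phi+90)
E
python3 drop.py 56
```

```text
to (np.float64(607.7), np.float64(36.7), 65) shift tool [-118.   101.1  445.1] th0 -33.8 yaw 0.003
```

move_arm([
  {"dp": [-12,0,44.5],"yaw": 0,"jaw": -1},
  {"dp": [-12,0,44.5],"yaw": 0,"jaw": -1},
  {"dp": [-12,0,44.5],"yaw": 0,"jaw": -1},
  {"dp": [-12,0,44.5],"yaw": 0,"jaw": -1},
  {"dp": [-12,0,44.5],"yaw": 0,"jaw": -1},
  {"dp": [-12,0,44.5],"yaw": 0,"jaw": -1},
  {"dp": [-12,0,44.5],"yaw": 0,"jaw": -1},
  {"dp": [-12,0,44.5],"yaw": 0,"jaw": -1},
  {"dp": [-11,0,44.5],"yaw": 0,"jaw": -1},
  {"dp": [-11,0,44.5],"yaw": 0,"jaw": -1},
])

```text
t: 6.5
tcp_pos: [0.6067, 0.0392, 0.1625]
tool_rot: [-1.572, 0.002, -0.591]
wrist_force: [0.7, -0.8, -0.6]
finger_gap: 0.0246
```

move_arm([
  {"dp": [0,30,0],"yaw": 0,"jaw": -1},
  {"dp": [0,40,0],"yaw": 0,"jaw": -1},
  {"dp": [0,25,0],"yaw": 0,"jaw": -1},
  {"dp": [0,6,0],"yaw": 0,"jaw": -1},
  {"dp": [0,0,0],"yaw": 0,"jaw": -0.25},
  {"dp": [0,0,0],"yaw": 0,"jaw": -0.25},
  {"dp": [0,0,0],"yaw": 0,"jaw": -0.25},
  {"dp": [0,-40,0],"yaw": 0,"jaw": -0.25},
  {"dp": [0,-40,0],"yaw": 0,"jaw": -0.25},
  {"dp": [0,-40,0],"yaw": 0,"jaw": 0.2},
])

```text
t: 7.5
tcp_pos: [0.607, 0.0372, 0.1864]
tool_rot: [-1.57, -0.001, -0.591]
wrist_force: [-0.3, -0.5, 0.6]
finger_gap: 0.0392
```

move_arm([
  {"dp": [19,0,-37.3],"yaw": 0,"jaw": 0.2},
  {"dp": [19,0,-37.3],"yaw": 0,"jaw": 0.2},
  {"dp": [19,0,-37.3],"yaw": 0,"jaw": 0.2},
  {"dp": [19,0,-37.3],"yaw": 0,"jaw": 0.2},
  {"dp": [19,0,-37.3],"yaw": 0,"jaw": 0.2},
  {"dp": [19,0,-37.3],"yaw": 0,"jaw": 0.2},
  {"dp": [19,0,-37.3],"yaw": 0,"jaw": 0.2},
  {"dp": [0,0,0],"yaw": 0.148,"jaw": 0.2},
  {"dp": [0,0,0],"yaw": 0.148,"jaw": 0.2},
  {"dp": [0,0,0],"yaw": 0.148,"jaw": 0.2},
  {"dp": [0,0,0],"yaw": 0.148,"jaw": 0.2},
])

```text
t: 8.6
tcp_pos: [0.5721, -0.2541, 0.185]
tool_rot: [-1.57, -0.001, -1.19]
wrist_force: [0.2, 0.8, -0.6]
finger_gap: 0.0557
```

move_arm([
  {"dp": [0,0,0],"yaw": 0.148,"jaw": 0.2},
  {"dp": [0,0,0],"yaw": 0.148,"jaw": 0.2},
  {"dp": [0,0,0],"yaw": 0.148,"jaw": 0.2},
  {"dp": [0,0,0],"yaw": 0.148,"jaw": 0.2},
  {"dp": [0,0,0],"yaw": 0,"jaw": 0.2},
])

```text
t: 9.1
tcp_pos: [0.5722, -0.2538, 0.1849]
tool_rot: [-1.569, -0.0, -1.778]
wrist_force: [0.5, -0.3, 0.3]
finger_gap: 0.0558
```

```bash
cat > find.py <<'E'
from h import *
s=r.get_state(); print(s["t"],s["tcp_pos"].round(4),s["q"].round(2))
im,d,C,k=grab("wrist"); P=cloud(d,C,k); Z=P[...,2]
sat=np.ptp(im.astype(int),axis=2)
b=blobs((Z>.018)&(Z<.033)&(sat<45)&(P[...,1]<-.13)&(np.hypot(P[...,0],P[...,1])>.36),P,im,lo=100,pr=False)
for c,wh,a in b:
    if wh[0]<50 and wh[1]>20: print("lw",np.round(wh,1),"ang",round(a%180,1),end=" "); go(c[0].__round__(1),c[1].__round__(1),4,a+90)
D=np.hypot(P[...,0]-.5865,P[...,1]-.005); q=P[(D<.06)]
if len(q): print("in pot",len(q),q[:,2].max().round(3))
E
python3 find.py
```

```text
9.1 [ 0.5722 -0.2538  0.1849] [-0.46  0.02  1.6  -0.    1.52  1.32]
lw [40.3 25.3] ang 49.9 to (667.2, -193.1, 4) shift tool [-78.6 180.8  80.7] th0 -101.5 yaw -1.071
lw [40.4 25.4] ang 27.1 to (571.6, -391.2, 4) shift tool [134.6 180.8  26.6] th0 -101.5 yaw -0.674
lw [39.6 24.5] ang 168.2 to (571.9, -254.1, 4) shift tool [  0.2 180.7  -0.4] th0 -101.5 yaw 0.005
lw [33. 33.] ang 75.0 to (515.4, -322.9, 4) shift tool [ 78.9 180.7 -42.1] th0 -101.5 yaw -1.51
lw [36.6 25.1] ang 1.8 to (436.8, -238.9, 4) shift tool [  12.3  180.5 -135.9] th0 -101.5 yaw -0.233
in pot 4312 0.109
```

move_arm([
  {"dp": [0,40,0],"yaw": 0,"jaw": 0.2},
  {"dp": [0,45,0],"yaw": 0,"jaw": 0.2},
  {"dp": [0,45,0],"yaw": 0,"jaw": 0.2},
  {"dp": [0,31,0],"yaw": 0,"jaw": 0.2},
  {"dp": [0,14,0],"yaw": 0,"jaw": 0.2},
  {"dp": [0,6,0],"yaw": 0,"jaw": 0.2},
  {"dp": [0,0,0],"yaw": 0,"jaw": 0.2},
  {"dp": [0,0,0],"yaw": 0,"jaw": -1},
  {"dp": [0,0,0],"yaw": 0,"jaw": -1},
  {"dp": [0,0,0],"yaw": 0,"jaw": -1},
  {"dp": [0,0,0],"yaw": 0,"jaw": -1},
])

```text
t: 10.25
tcp_pos: [0.5722, -0.2538, 0.0033]
tool_rot: [-1.57, -0.0, -1.775]
wrist_force: [0.1, 0.4, 0.4]
finger_gap: 0.0281
```

move_arm([
  {"dp": [0,-30,0],"yaw": 0,"jaw": -1},
  {"dp": [0,-45,0],"yaw": 0,"jaw": -1},
  {"dp": [0,-45,0],"yaw": 0,"jaw": -1},
  {"dp": [0,-40,0],"yaw": 0,"jaw": -1},
  {"dp": [-43,0,0],"yaw": 0,"jaw": -1},
  {"dp": [-43,0,0],"yaw": 0,"jaw": -1},
  {"dp": [-43,0,0],"yaw": 0,"jaw": -1},
  {"dp": [-43,0,0],"yaw": 0,"jaw": -1},
  {"dp": [-43,0,0],"yaw": 0,"jaw": -1},
  {"dp": [-42,0,1],"yaw": 0,"jaw": -1},
])

```text
t: 11.25
tcp_pos: [0.6251, -0.0004, 0.1629]
tool_rot: [-1.57, 0.0, -1.775]
wrist_force: [0.2, 0.9, -1.0]
finger_gap: 0.0248
```

move_arm([
  {"dp": [0,30,0],"yaw": 0,"jaw": -1},
  {"dp": [0,40,0],"yaw": 0,"jaw": -1},
  {"dp": [0,22,0],"yaw": 0,"jaw": -1},
  {"dp": [0,6,0],"yaw": 0,"jaw": -1},
  {"dp": [0,0,0],"yaw": 0,"jaw": -0.25},
  {"dp": [0,0,0],"yaw": 0,"jaw": -0.25},
  {"dp": [0,0,0],"yaw": 0,"jaw": -0.25},
  {"dp": [0,-40,0],"yaw": 0,"jaw": -0.25},
  {"dp": [0,-40,0],"yaw": 0,"jaw": -0.25},
  {"dp": [0,-40,0],"yaw": 0,"jaw": 0.2},
])

```text
t: 12.25
tcp_pos: [0.6251, -0.0023, 0.1875]
tool_rot: [-1.569, 0.0, -1.775]
wrist_force: [-0.5, -0.3, -0.6]
finger_gap: 0.0394
```

move_arm([
  {"dp": [36,0,16],"yaw": 0,"jaw": 0.2},
  {"dp": [36,0,16],"yaw": 0,"jaw": 0.2},
  {"dp": [36,0,16],"yaw": 0,"jaw": 0.2},
  {"dp": [36,0,16],"yaw": 0,"jaw": 0.2},
  {"dp": [35,0,16],"yaw": 0,"jaw": 0.2},
  {"dp": [0,0,0],"yaw": -0.134,"jaw": 0.2},
  {"dp": [0,0,0],"yaw": -0.134,"jaw": 0.2},
  {"dp": [0,0,0],"yaw": -0.134,"jaw": 0.2},
  {"dp": [0,0,0],"yaw": -0.134,"jaw": 0.2},
  {"dp": [0,0,0],"yaw": -0.134,"jaw": 0.2},
  {"dp": [0,0,0],"yaw": -0.134,"jaw": 0.2},
  {"dp": [0,0,0],"yaw": -0.134,"jaw": 0.2},
])

```text
t: 13.45
tcp_pos: [0.6673, -0.1939, 0.1861]
tool_rot: [-1.57, -0.001, -0.832]
wrist_force: [-0.6, 0.5, 0.0]
finger_gap: 0.056
```

move_arm([
  {"dp": [0,0,0],"yaw": -0.134,"jaw": 0.2},
  {"dp": [0,0,0],"yaw": 0,"jaw": 0.2},
])

```text
t: 13.65
tcp_pos: [0.6673, -0.1938, 0.1859]
tool_rot: [-1.57, -0.001, -0.701]
wrist_force: [0.1, 0.5, 0.0]
finger_gap: 0.0559
```

```bash
python3 find.py
```

```text
13.65 [ 0.6673 -0.1938  0.1859] [-0.32  0.17  1.44  0.    1.54  0.38]
lw [40.3 24.2] ang 50.2 to (667.7, -193.1, 4) shift tool [ -0.4 181.7   0.7] th0 -40.4 yaw -0.011
lw [36.2 26.2] ang 28.8 to (569.9, -392.6, 4) shift tool [  54.6  181.7 -214.5] th0 -40.4 yaw 0.363
in pot 13393 0.111
```

move_arm([
  {"dp": [0,40,0],"yaw": 0,"jaw": 0.2},
  {"dp": [0,45,0],"yaw": 0,"jaw": 0.2},
  {"dp": [0,45,0],"yaw": 0,"jaw": 0.2},
  {"dp": [0,32,0],"yaw": 0,"jaw": 0.2},
  {"dp": [0,14,0],"yaw": 0,"jaw": 0.2},
  {"dp": [0,6,0],"yaw": 0,"jaw": 0.2},
  {"dp": [0,0,0],"yaw": 0,"jaw": 0.2},
  {"dp": [0,0,0],"yaw": 0,"jaw": -1},
  {"dp": [0,0,0],"yaw": 0,"jaw": -1},
  {"dp": [0,0,0],"yaw": 0,"jaw": -1},
  {"dp": [0,0,0],"yaw": 0,"jaw": -1},
  {"dp": [0,0,0],"yaw": 0,"jaw": -1},
])

```text
t: 14.9
tcp_pos: [0.6673, -0.1937, 0.0031]
tool_rot: [-1.571, -0.0, -0.703]
wrist_force: [-1.0, 0.5, 3.8]
finger_gap: 0.025
```

move_arm([
  {"dp": [0,-30,0],"yaw": 0,"jaw": -1},
  {"dp": [0,-45,0],"yaw": 0,"jaw": -1},
  {"dp": [0,-45,0],"yaw": 0,"jaw": -1},
  {"dp": [0,-40,0],"yaw": 0,"jaw": -1},
  {"dp": [-38,0,12],"yaw": 0,"jaw": -1},
  {"dp": [-38,0,12],"yaw": 0,"jaw": -1},
  {"dp": [-38,0,12],"yaw": 0,"jaw": -1},
  {"dp": [-38,0,12],"yaw": 0,"jaw": -1},
  {"dp": [-38,0,13],"yaw": 0,"jaw": -1},
])

```text
t: 15.8
tcp_pos: [0.5604, -0.0232, 0.1626]
tool_rot: [-1.571, 0.0, -0.703]
wrist_force: [0.8, 1.1, -0.3]
finger_gap: 0.0246
```

move_arm([
  {"dp": [0,30,0],"yaw": 0,"jaw": -1},
  {"dp": [0,40,0],"yaw": 0,"jaw": -1},
  {"dp": [0,22,0],"yaw": 0,"jaw": -1},
  {"dp": [0,6,0],"yaw": 0,"jaw": -1},
  {"dp": [0,0,0],"yaw": 0,"jaw": -0.25},
  {"dp": [0,0,0],"yaw": 0,"jaw": -0.25},
  {"dp": [0,0,0],"yaw": 0,"jaw": -0.25},
  {"dp": [0,-40,0],"yaw": 0,"jaw": -0.25},
  {"dp": [0,-40,0],"yaw": 0,"jaw": -0.25},
  {"dp": [0,-40,0],"yaw": 0,"jaw": 0.2},
])

```text
t: 16.8
tcp_pos: [0.5616, -0.0244, 0.1873]
tool_rot: [-1.57, -0.001, -0.703]
wrist_force: [0.4, 0.0, 0.8]
finger_gap: 0.0389
```

move_arm([
  {"dp": [27,0,-30.5],"yaw": 0,"jaw": 0.2},
  {"dp": [27,0,-30.5],"yaw": 0,"jaw": 0.2},
  {"dp": [27,0,-30.5],"yaw": 0,"jaw": 0.2},
  {"dp": [27,0,-30.5],"yaw": 0,"jaw": 0.2},
  {"dp": [27,0,-30.5],"yaw": 0,"jaw": 0.2},
  {"dp": [27,0,-30.5],"yaw": 0,"jaw": 0.2},
  {"dp": [28,0,-30.5],"yaw": 0,"jaw": 0.2},
  {"dp": [28,0,-30],"yaw": 0,"jaw": 0.2},
  {"dp": [28,0,-30],"yaw": 0,"jaw": 0.2},
  {"dp": [0,0,0],"yaw": 0.13,"jaw": 0.2},
  {"dp": [0,0,0],"yaw": 0.13,"jaw": 0.2},
  {"dp": [0,0,0],"yaw": 0.13,"jaw": 0.2},
])

```text
t: 18.0
tcp_pos: [0.5725, -0.3927, 0.1856]
tool_rot: [-1.57, -0.001, -1.099]
wrist_force: [0.7, -0.2, -0.1]
finger_gap: 0.0558
```

move_arm([
  {"dp": [0,0,0],"yaw": 0,"jaw": 0.2},
  {"dp": [0,0,0],"yaw": 0,"jaw": 0.2},
])

```text
t: 18.2
tcp_pos: [0.5726, -0.3921, 0.1855]
tool_rot: [-1.57, -0.001, -1.089]
wrist_force: [-0.0, -0.2, -0.9]
finger_gap: 0.0561
```

```bash
python3 find.py
```

```text
18.2 [ 0.5726 -0.3921  0.1855] [-0.64  0.17  1.44 -0.    1.53  0.45]
lw [40.5 24.4] ang 28.0 to (572.1, -391.3, 4) shift tool [-1.000e+00  1.813e+02 -1.000e-01] th0 -62.4 yaw -0.008
lw [33.2 33. ] ang 154.1 to (515.6, -323.7, 4) shift tool [-87.1 181.2 -18.9] th0 -62.4 yaw 0.934
lw [41.7 25.9] ang 1.6 to (435.0, -239.2, 4) shift tool [-199.3  181.1  -51.1] th0 -62.4 yaw 0.453
```

move_arm([
  {"dp": [0,40,0],"yaw": 0,"jaw": 0.2},
  {"dp": [0,45,0],"yaw": 0,"jaw": 0.2},
  {"dp": [0,45,0],"yaw": 0,"jaw": 0.2},
  {"dp": [0,32,0],"yaw": 0,"jaw": 0.2},
  {"dp": [0,14,0],"yaw": 0,"jaw": 0.2},
  {"dp": [0,6,0],"yaw": 0,"jaw": 0.2},
  {"dp": [0,0,0],"yaw": 0,"jaw": 0.2},
  {"dp": [0,0,0],"yaw": 0,"jaw": -1},
  {"dp": [0,0,0],"yaw": 0,"jaw": -1},
  {"dp": [0,0,0],"yaw": 0,"jaw": -1},
  {"dp": [0,0,0],"yaw": 0,"jaw": -1},
  {"dp": [0,0,0],"yaw": 0,"jaw": -1},
])

```text
t: 19.45
tcp_pos: [0.5726, -0.3921, 0.0032]
tool_rot: [-1.571, -0.0, -1.093]
wrist_force: [-0.9, 0.8, 3.5]
finger_gap: 0.0247
```

move_arm([
  {"dp": [0,-30,0],"yaw": 0,"jaw": -1},
  {"dp": [0,-45,0],"yaw": 0,"jaw": -1},
  {"dp": [0,-45,0],"yaw": 0,"jaw": -1},
  {"dp": [0,-40,0],"yaw": 0,"jaw": -1},
  {"dp": [-38,0,24],"yaw": 0,"jaw": -1},
  {"dp": [-38,0,24],"yaw": 0,"jaw": -1},
  {"dp": [-38,0,24],"yaw": 0,"jaw": -1},
  {"dp": [-38,0,24],"yaw": 0,"jaw": -1},
  {"dp": [-39,0,24],"yaw": 0,"jaw": -1},
  {"dp": [-39,0,24],"yaw": 0,"jaw": -1},
  {"dp": [-39,0,24],"yaw": 0,"jaw": -1},
  {"dp": [-39,0,23],"yaw": 0,"jaw": -1},
])

```text
t: 20.65
tcp_pos: [0.6002, -0.0289, 0.1628]
tool_rot: [-1.571, -0.0, -1.093]
wrist_force: [0.8, -1.0, -1.1]
finger_gap: 0.0249
```

move_arm([
  {"dp": [0,0,0],"yaw": -0.142,"jaw": -1},
  {"dp": [0,0,0],"yaw": -0.142,"jaw": -1},
  {"dp": [0,0,0],"yaw": -0.142,"jaw": -1},
  {"dp": [0,0,0],"yaw": -0.142,"jaw": -1},
  {"dp": [0,0,0],"yaw": -0.142,"jaw": -1},
  {"dp": [0,0,0],"yaw": -0.142,"jaw": -1},
  {"dp": [0,0,0],"yaw": -0.142,"jaw": -1},
  {"dp": [0,30,0],"yaw": -0.142,"jaw": -1},
  {"dp": [0,40,0],"yaw": -0.142,"jaw": -1},
  {"dp": [0,22,0],"yaw": -0.142,"jaw": -1},
  {"dp": [0,6,0],"yaw": 0,"jaw": -1},
])

```text
t: 21.75
tcp_pos: [0.5991, -0.0306, 0.0622]
tool_rot: [-1.569, 0.003, 0.33]
wrist_force: [-5.9, -1.1, 11.6]
finger_gap: 0.0246
```

move_arm([
  {"dp": [0,0,0],"yaw": 0,"jaw": -0.25},
  {"dp": [0,0,0],"yaw": 0,"jaw": -0.25},
  {"dp": [0,0,0],"yaw": 0,"jaw": -0.25},
  {"dp": [0,-40,0],"yaw": 0,"jaw": -0.25},
  {"dp": [0,-40,0],"yaw": 0,"jaw": -0.25},
  {"dp": [0,-40,0],"yaw": 0,"jaw": 0.2},
  {"dp": [-37,0,-24],"yaw": 0,"jaw": 0.2},
  {"dp": [-37,0,-24],"yaw": 0,"jaw": 0.2},
  {"dp": [-37,0,-24],"yaw": 0,"jaw": 0.2},
  {"dp": [-37,0,-24],"yaw": 0,"jaw": 0.2},
  {"dp": [-37,0,-24],"yaw": 0,"jaw": 0.2},
  {"dp": [-38,0,-24],"yaw": 0,"jaw": 0.2},
])

```text
t: 22.95
tcp_pos: [0.4344, -0.2398, 0.1858]
tool_rot: [-1.572, -0.001, 0.326]
wrist_force: [0.3, -1.1, -0.4]
finger_gap: 0.0558
```

move_arm([
  {"dp": [0,0,0],"yaw": -0.141,"jaw": 0.2},
  {"dp": [0,0,0],"yaw": -0.141,"jaw": 0.2},
  {"dp": [0,0,0],"yaw": -0.141,"jaw": 0.2},
  {"dp": [0,0,0],"yaw": -0.141,"jaw": 0.2},
  {"dp": [0,0,0],"yaw": -0.141,"jaw": 0.2},
  {"dp": [0,0,0],"yaw": -0.141,"jaw": 0.2},
  {"dp": [0,0,0],"yaw": -0.141,"jaw": 0.2},
  {"dp": [0,0,0],"yaw": -0.141,"jaw": 0.2},
  {"dp": [0,0,0],"yaw": -0.141,"jaw": 0.2},
  {"dp": [0,0,0],"yaw": 0,"jaw": 0.2},
])

```text
t: 23.95
tcp_pos: [0.4356, -0.2388, 0.1856]
tool_rot: [-1.572, 0.001, 1.597]
wrist_force: [-0.4, -0.3, -0.1]
finger_gap: 0.056
```

```bash
python3 find.py
```

```text
23.95 [ 0.4356 -0.2388  0.1856] [-0.55 -0.27  1.86  0.    1.55 -2.15]
lw [40.4 24.3] ang 2.1 to (435.4, -238.6, 4) shift tool [  0.3 181.5   0.4] th0 91.2 yaw -0.016
```

move_arm([
  {"dp": [0,40,0],"yaw": -0.016,"jaw": 0.2},
  {"dp": [0,45,0],"yaw": 0,"jaw": 0.2},
  {"dp": [0,45,0],"yaw": 0,"jaw": 0.2},
  {"dp": [0,32,0],"yaw": 0,"jaw": 0.2},
  {"dp": [0,14,0],"yaw": 0,"jaw": 0.2},
  {"dp": [0,6,0],"yaw": 0,"jaw": 0.2},
  {"dp": [0,0,0],"yaw": 0,"jaw": 0.2},
  {"dp": [0,0,0],"yaw": 0,"jaw": -1},
  {"dp": [0,0,0],"yaw": 0,"jaw": -1},
  {"dp": [0,0,0],"yaw": 0,"jaw": -1},
  {"dp": [0,0,0],"yaw": 0,"jaw": -1},
  {"dp": [0,0,0],"yaw": 0,"jaw": -1},
])

```text
t: 25.2
tcp_pos: [0.4357, -0.2388, 0.0031]
tool_rot: [-1.571, 0.0, 1.612]
wrist_force: [-0.7, -0.0, 2.9]
finger_gap: 0.0249
```

move_arm([
  {"dp": [0,-30,0],"yaw": 0,"jaw": -1},
  {"dp": [0,-45,0],"yaw": 0,"jaw": -1},
  {"dp": [0,-45,0],"yaw": 0,"jaw": -1},
  {"dp": [0,-40,0],"yaw": 0,"jaw": -1},
  {"dp": [38,0,-18],"yaw": 0,"jaw": -1},
  {"dp": [38,0,-18],"yaw": 0,"jaw": -1},
  {"dp": [38,0,-18],"yaw": 0,"jaw": -1},
  {"dp": [38,0,-18],"yaw": 0,"jaw": -1},
  {"dp": [38,0,-18],"yaw": 0,"jaw": -1},
  {"dp": [38,0,-18],"yaw": 0,"jaw": -1},
  {"dp": [36,0,-19],"yaw": 0,"jaw": -1},
])

```text
t: 26.3
tcp_pos: [0.5518, 0.0322, 0.1627]
tool_rot: [-1.571, 0.0, 1.612]
wrist_force: [0.5, -0.4, -1.0]
finger_gap: 0.0246
```

move_arm([
  {"dp": [0,0,0],"yaw": 0.14,"jaw": -1},
  {"dp": [0,0,0],"yaw": 0.14,"jaw": -1},
  {"dp": [0,30,0],"yaw": 0.14,"jaw": -1},
  {"dp": [0,40,0],"yaw": 0.14,"jaw": -1},
  {"dp": [0,17,0],"yaw": 0.14,"jaw": -1},
  {"dp": [0,0,0],"yaw": 0,"jaw": -1},
  {"dp": [0,0,0],"yaw": 0,"jaw": -0.25},
  {"dp": [0,0,0],"yaw": 0,"jaw": -0.25},
  {"dp": [0,0,0],"yaw": 0,"jaw": -0.25},
])

```text
t: 27.2
tcp_pos: [0.5529, 0.031, 0.076]
tool_rot: [-1.573, -0.004, 0.912]
wrist_force: [14.5, 6.8, -8.2]
finger_gap: 0.0345
```

move_arm([
  {"dp": [0,-40,0],"yaw": 0,"jaw": -0.25},
  {"dp": [0,-45,0],"yaw": 0,"jaw": -0.25},
  {"dp": [0,-45,0],"yaw": 0,"jaw": 0},
  {"dp": [0,-45,0],"yaw": 0,"jaw": 0},
  {"dp": [0,-20,0],"yaw": 0,"jaw": 0},
  {"dp": [0,0,0],"yaw": 0,"jaw": 0},
  {"dp": [0,0,0],"yaw": 0,"jaw": 0},
])

```text
t: 27.9
tcp_pos: [0.5514, 0.0303, 0.2702]
tool_rot: [-1.571, 0.0, 0.912]
wrist_force: [-0.8, -0.2, -0.6]
finger_gap: 0.0464
```

```bash
python3 - <<'E'
from h import *
print(pose()[:3,3])
im,d,C,k=grab("wrist"); cv2.imwrite("pics/w2.png",im); np.savez("w2.npz",im=im,d=d,C=C,k=k)
P=cloud(d,C,k);D=np.hypot(P[...,0]-.5865,P[...,1]-.005); q=P[D<.055]; print(np.percentile(q[:,2],[1,10,30,50,70,90,99]).round(3))
for z in (.110,):
    q=P[(abs(P[...,2]-z)<.003)&(D<.09)]
    for _ in range(4):
        c,R=circ(q[:,:2]); e=np.hypot(*(q[:,:2]-c).T); q=q[(e>.063)&(e<.078)]
    print("pot",c,R,len(q))
E
```

```text
[0.55141175 0.03031855 0.27021166]
[0.033 0.034 0.039 0.06  0.078 0.348 0.36 ]
pot [0.59212924 0.00464404] 0.07066820045844444 2311
```

View pics/w2.png

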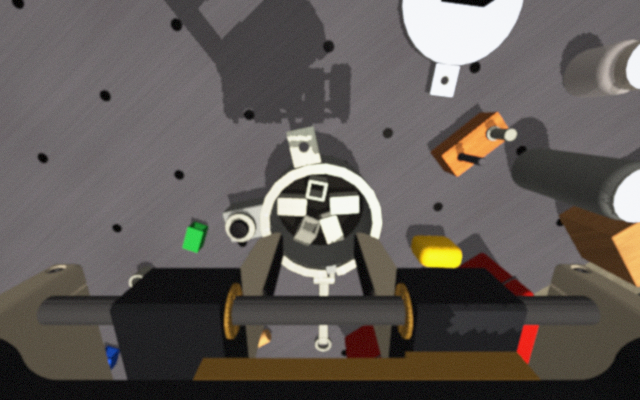

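The pot holds five tubes: one stands on end at (316,190), the others are around (292,206), (344,205), (331,230) and (307,230). The lug hole is at (304,148). The lid (462,30) and rack (475,145), with the pin at (500,133), are at upper right. The two pot fits differ by 5 mm, so I'll back off for one clear view.

move_arm([
  {"dp": [0,0,-30],"yaw": 0,"jaw": 0},
  {"dp": [0,0,-40],"yaw": 0,"jaw": 0},
  {"dp": [0,0,-40],"yaw": 0,"jaw": 0},
  {"dp": [0,0,-10],"yaw": 0,"jaw": 0},
  {"dp": [0,0,0],"yaw": 0,"jaw": 0},
  {"dp": [0,0,0],"yaw": 0,"jaw": 0},
])

```text
t: 28.55
tcp_pos: [0.6458, -0.0427, 0.2697]
tool_rot: [-1.569, 0.001, 0.912]
wrist_force: [-0.3, 0.1, 0.0]
finger_gap: 0.0464
```

```bash
cat > pot.py <<'E'
from h import *
import sys
tag=sys.argv[1]
print(pose()[:3,3])
im,d,C,k=grab("wrist"); cv2.imwrite(f"pics/{tag}.png",im); np.savez(f"{tag}.npz",im=im,d=d,C=C,k=k)
P=cloud(d,C,k); Z=P[...,2]; c0=np.array([.589,.005]); D=np.hypot(P[...,0]-c0[0],P[...,1]-c0[1])
q=P[(D<.058)&(Z<.13)]; print("contents z",np.percentile(q[:,2],[10,50,90,98,100]).round(3))
q=P[(abs(Z-.110)<.004)&(D<.09)]
for _ in range(5):
    c,R=circ(q[:,:2]); e=np.hypot(*(q[:,:2]-c).T); q=q[(e>.064)&(e<.077)]
print("pot depth fit",c,R,np.median(q[:,2]),len(q))
# rim edges by ray cast at z=.110
uv=np.mgrid[:400,:640]; W=plane(uv[1].astype(float),uv[0].astype(float),.110,C,k)
g=im.max(2); ec=W[...,:2]-c; rr=np.hypot(ec[...,0],ec[...,1]); an=np.degrees(np.arctan2(ec[...,1],ec[...,0]))%360
m=((g>150)&(rr<.085)&(rr>.058)&(Z>.1)&(Z<.12)).astype(np.uint8)
qs=W[m>0][:,:2]
for _ in range(5):
    c2,R2=circ(qs); e=np.hypot(*(qs-c2).T); qs=qs[(e>.064)&(e<.077)]
print("pot ray fit",c2,R2,len(qs))
# lug: points at z .108, r 84..119
lm=(abs(Z-.108)<.005)&(rr>.085)&(rr<.119); v=P[lm][:,:2].mean(0)-c; print("lug ang",np.degrees(np.arctan2(v[1],v[0])),lm.sum())
hm=(rr>.088)&(rr<.108)&(abs((an-np.degrees(np.arctan2(v[1],v[0]))+180)%360-180)<6)
W8=plane(uv[1].astype(float),uv[0].astype(float),.108,C,k); th=(g[lm].mean()*.7)
hh=hm&(g<th); h=W8[hh][:,:2].mean(0); print("lug hole",h,hh.sum(),"r",np.hypot(*(h-c)),"ang",np.degrees(np.arctan2(*(h-c)[::-1])))
hist=[(a,int(m[(abs((an-a+180)%360-180)<2)].sum())) for a in range(320,352,3)]; print("notch sector",hist)
# lid
D=np.hypot(P[...,0]-.489,P[...,1]-.3046); q=P[(D<.1)&(abs(Z-.018)<.004)]
if len(q)>500:
    qq=q
    for _ in range(5):
        c,R=circ(cv2.convexHull((qq[:,:2]*1e3).astype(np.float32))[:,0].astype(float)/1e3); qq=qq[np.hypot(*(qq[:,:2]-c).T)<.0785]
    print("lid disc",c,R,len(q)); cl=qq[:,:2].mean(0)
    s=np.hypot(P[...,0]-c[0],P[...,1]-c[1]); e=P[(s>.085)&(s<.12)&(Z>.011)&(Z<.022)]; v=e[:,:2].mean(0)-c; print("ear",np.degrees(np.arctan2(v[1],v[0])),len(e))
    hb=P[(s<.045)&(Z>.045)&(Z<.065)]; print("handle",cv2.minAreaRect((hb[:,:2]*1e3).astype(np.float32)),hb[:,2].max(),len(hb))
D=np.hypot(P[...,0]-.652,P[...,1]-.231); m=(D<.07)&(Z>.05)&(Z<.11); blobs(m,P,im,lo=20)
E
python3 pot.py w3
```

```text
[ 0.64575276 -0.04268917  0.26969767]
contents z [0.034 0.036 0.063 0.076 0.081]
pot depth fit [0.59216511 0.00462608] 0.07066784443776908 0.10948010231359534 3576
pot ray fit [0.59236927 0.00417518] 0.0705782700104467 3940
lug ang 154.17893997328758 988
lug hole [0.50470687 0.04673523] 120 r 0.09706762543444414 ang 154.29024614296802
notch sector [(320, 40), (323, 43), (326, 47), (329, 43), (332, 38), (335, 35), (338, 38), (341, 43), (344, 44), (347, 44), (350, 42)]
(523, 29) 405 c [652.4 256.5] lw [14.9 14.5] ang 44.4 z [0.055 0.075 0.082] [115 130 137]
(489, 58) 279 c [654.  207.3] lw [12.   9.8] ang 117.7 z [0.058 0.081 0.095] [51 62 83]
```

View pics/w3.png

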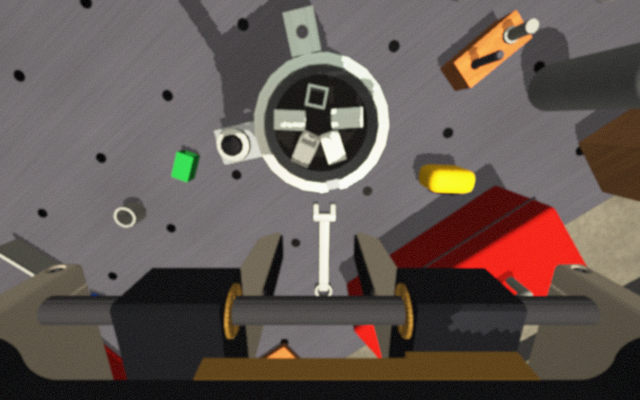

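The pot is at (592.2, 4.5) with its lug at 154.2°, so the notch is at -25.8°; both fits agree, and the contents reach at most 81 mm. The pin is at (652.4, 256.5), next to the dark punch. Next is the lid.

move_arm([
  {"dp": [22,0,42],"yaw": 0,"jaw": 0},
  {"dp": [22,0,42],"yaw": 0,"jaw": 0},
  {"dp": [22,0,42],"yaw": 0,"jaw": 0},
  {"dp": [22,0,42],"yaw": 0,"jaw": 0},
  {"dp": [22,0,42],"yaw": 0,"jaw": 0},
  {"dp": [22,0,42],"yaw": 0,"jaw": 0},
  {"dp": [23,0,42],"yaw": 0,"jaw": 0},
  {"dp": [23,0,42],"yaw": 0,"jaw": 0},
])

```text
t: 29.4
tcp_pos: [0.4873, 0.3051, 0.2712]
tool_rot: [-1.571, -0.001, 0.913]
wrist_force: [0.1, -0.4, -0.3]
finger_gap: 0.0463
```

move_arm([
  {"dp": [0,0,0],"yaw": -0.139,"jaw": 0},
  {"dp": [0,0,0],"yaw": -0.139,"jaw": 0},
  {"dp": [0,0,0],"yaw": -0.139,"jaw": 0},
  {"dp": [0,0,0],"yaw": -0.139,"jaw": 0},
  {"dp": [0,0,0],"yaw": -0.139,"jaw": 0},
  {"dp": [0,0,0],"yaw": -0.139,"jaw": 0},
  {"dp": [0,0,0],"yaw": -0.139,"jaw": 0},
  {"dp": [0,0,0],"yaw": -0.139,"jaw": 0},
  {"dp": [0,0,0],"yaw": -0.139,"jaw": 0},
  {"dp": [0,0,0],"yaw": -0.139,"jaw": 0},
  {"dp": [0,0,0],"yaw": 0,"jaw": 0},
])

```text
t: 30.5
tcp_pos: [0.4887, 0.3035, 0.271]
tool_rot: [-1.571, 0.0, 2.305]
wrist_force: [-1.2, -0.6, 0.5]
finger_gap: 0.0465
```

```bash
cat > lid.py <<'E'
import sys; from h import *
print(r.get_state()["t"],pose()[:3,3],r.get_state()["q"].round(2))
im,d,C,k=grab("wrist"); cv2.imwrite(f"pics/{sys.argv[1]}.png",im); np.savez(f"{sys.argv[1]}.npz",im=im,d=d,C=C,k=k)
P=cloud(d,C,k); Z=P[...,2]
c=np.array([float(sys.argv[2]),float(sys.argv[3])]) ; zt=float(sys.argv[4])
q=P[(np.hypot(P[...,0]-c[0],P[...,1]-c[1])<.13)&(abs(Z-zt)<.004)]; print(len(q),np.median(q[:,2]))
from scipy.optimize import least_squares
h=cv2.convexHull((q[:,:2]*1e3).astype(np.float32))[:,0].astype(float)/1e3
f=least_squares(lambda p:np.hypot(*(h-p[:2]).T)-p[2],[*c,.078],loss="soft_l1",f_scale=.001).x; print("disc",f)
s=np.hypot(P[...,0]-f[0],P[...,1]-f[1]); e=P[(s>.09)&(s<.119)&(abs(Z-zt)<.005)]; v=e[:,:2].mean(0)-f[:2]; print("ear",np.degrees(np.arctan2(v[1],v[0])),len(e))
hb=P[(s<.045)&(abs(Z-zt-.040)<.005)]
if len(hb)>20: blobs((s<.045)&(abs(Z-zt-.040)<.005),P,im,lo=20)
E
python3 lid.py w4 .489 .305 .018
```

```text
30.5 [0.48865526 0.30349482 0.27098595] [ 0.51 -0.11  1.58  0.    1.67 -1.79]
7875 0.017530877010187962
disc [0.48682058 0.31952106 0.07769069]
ear -44.321700650442835 340
(327, 182) 466 c [486.9 319.3] lw [60.  15.9] ang 45.8 z [0.056 0.057 0.059] [66 67 69]
```

View pics/w4.png

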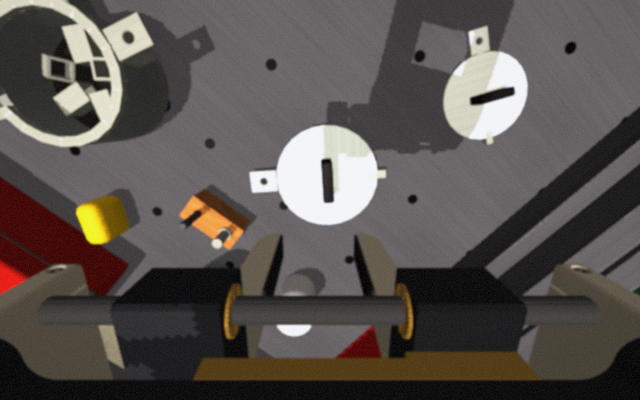

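The lid's disc is at (327,175) px, which is (486.9, 319.4) mm, with its ear at -44.3° and key at 135.8°. It has the larger diameter; the small lid at (486,95) stays.

move_arm([
  {"dp": [13,0,-9],"yaw": 0,"jaw": 0},
  {"dp": [0,40,0],"yaw": -0.065,"jaw": 0},
  {"dp": [0,45,0],"yaw": 0,"jaw": 0},
  {"dp": [0,45,0],"yaw": 0,"jaw": 0},
  {"dp": [0,40,0],"yaw": 0,"jaw": 0},
  {"dp": [0,30,0],"yaw": 0,"jaw": 0},
  {"dp": [0,20,0],"yaw": 0,"jaw": 0},
  {"dp": [0,15,0],"yaw": 0,"jaw": 0},
  {"dp": [0,11,0],"yaw": 0,"jaw": 0},
  {"dp": [0,0,0],"yaw": 0,"jaw": 0},
], grip_force=50)

```text
t: 31.55
tcp_pos: [0.4872, 0.3191, 0.0236]
tool_rot: [-1.569, -0.0, 2.366]
wrist_force: [-0.2, 1.0, 2.1]
finger_gap: 0.0467
```

move_arm([
  {"dp": [0,0,0],"yaw": 0,"jaw": -1},
  {"dp": [0,0,0],"yaw": 0,"jaw": -1},
  {"dp": [0,0,0],"yaw": 0,"jaw": -1},
  {"dp": [0,0,0],"yaw": 0,"jaw": -1},
  {"dp": [0,0,0],"yaw": 0,"jaw": -1},
  {"dp": [0,0,0],"yaw": 0,"jaw": -1},
  {"dp": [0,-10,0],"yaw": 0,"jaw": -1},
  {"dp": [0,-30,0],"yaw": 0,"jaw": -1},
  {"dp": [0,-40,0],"yaw": 0,"jaw": -1},
  {"dp": [0,-40,0],"yaw": 0,"jaw": -1},
  {"dp": [0,-40,0],"yaw": 0,"jaw": -1},
  {"dp": [0,0,0],"yaw": 0,"jaw": -1},
])

```text
t: 32.75
tcp_pos: [0.4891, 0.3197, 0.191]
tool_rot: [-1.578, 0.002, 2.367]
wrist_force: [0.6, 0.3, -3.9]
finger_gap: 0.0153
```

```bash
python3 - <<'E'
from h import *
go(592.2,4.5,190,24)
E
```

```text
to (592.2, 4.5, 190) shift tool [-294.1    0.6  153.2] th0 135.6 yaw -1.194
```

move_arm([
  {"dp": [-30,0,16],"yaw": 0,"jaw": -1},
  {"dp": [-38,0,20],"yaw": 0,"jaw": -1},
  {"dp": [-38,0,20],"yaw": 0,"jaw": -1},
  {"dp": [-38,0,20],"yaw": 0,"jaw": -1},
  {"dp": [-38,0,20],"yaw": 0,"jaw": -1},
  {"dp": [-38,0,20],"yaw": 0,"jaw": -1},
  {"dp": [-38,0,20],"yaw": 0,"jaw": -1},
  {"dp": [-36,0,17],"yaw": 0,"jaw": -1},
  {"dp": [0,0,0],"yaw": 0,"jaw": -1},
])

```text
t: 33.65
tcp_pos: [0.5912, -0.0, 0.1832]
tool_rot: [-1.569, -0.0, 2.363]
wrist_force: [-0.3, 0.7, -3.8]
finger_gap: 0.0156
```

move_arm([
  {"dp": [0,0,0],"yaw": 0.1,"jaw": -1},
  {"dp": [0,0,0],"yaw": 0.14,"jaw": -1},
  {"dp": [0,0,0],"yaw": 0.14,"jaw": -1},
  {"dp": [0,0,0],"yaw": 0.14,"jaw": -1},
  {"dp": [0,0,0],"yaw": 0.14,"jaw": -1},
  {"dp": [0,0,0],"yaw": 0.14,"jaw": -1},
  {"dp": [0,0,0],"yaw": 0.14,"jaw": -1},
  {"dp": [0,0,0],"yaw": 0.14,"jaw": -1},
])

```text
t: 34.45
tcp_pos: [0.5903, 0.0042, 0.1835]
tool_rot: [-1.569, 0.001, 1.281]
wrist_force: [0.3, 0.2, -5.1]
finger_gap: 0.0155
```

move_arm([
  {"dp": [0,0,0],"yaw": 0.14,"jaw": -1},
  {"dp": [0,0,0],"yaw": 0.14,"jaw": -1},
  {"dp": [0,0,0],"yaw": 0.14,"jaw": -1},
  {"dp": [0,0,0],"yaw": 0.14,"jaw": -1},
  {"dp": [0,0,0],"yaw": 0.14,"jaw": -1},
  {"dp": [0,0,0],"yaw": 0.14,"jaw": -1},
  {"dp": [0,0,0],"yaw": 0.03,"jaw": -1},
  {"dp": [0,0,0],"yaw": 0,"jaw": -1},
  {"dp": [0,0,0],"yaw": 0,"jaw": -1},
  {"dp": [0,0,0],"yaw": 0,"jaw": -1},
])

```text
t: 35.45
tcp_pos: [0.5906, 0.0041, 0.1843]
tool_rot: [-1.571, 0.0, 0.418]
wrist_force: [0.6, 0.1, -3.7]
finger_gap: 0.0158
```

```bash
python3 - <<'E'
from h import *
print(r.get_state()["wrist_force"])
go(592.2,4.5,130,24)
E
python3 lid.py w5 .592 .005 .185
```

```text
[ 0.55953772  0.11965331 -3.69437622]
to (592.2, 4.5, 130) shift tool [ 1.6 54.3 -0.3] th0 24.0 yaw -0.001
35.45 [0.59063952 0.00410875 0.18428426] [-0.04 -0.06  1.67 -0.    1.53 -0.45]
152 0.185972703727599
disc [0.58564118 0.01995445 0.0166598 ]
ear nan 0
(290, 266) 285 c [578.7   4.6] lw [22.  10.4] ang 161.3 z [0.221 0.225 0.23 ] [62 73 79]
(346, 266) 290 c [601.3  15. ] lw [21.4 10.7] ang 64.6 z [0.221 0.225 0.23 ] [65 75 82]lid.py:10: RuntimeWarning: Mean of empty slice.
  s=np.hypot(P[...,0]-f[0],P[...,1]-f[1]); e=P[(s>.09)&(s<.119)&(abs(Z-zt)<.005)]; v=e[:,:2].mean(0)-f[:2]; print("ear",np.degrees(np.arctan2(v[1],v[0])),len(e))
  ret = um.true_divide(
```

```bash
cat > lid2.py <<'E'
import sys; from h import *
from scipy.optimize import least_squares
z=np.load(sys.argv[1]+".npz"); im=z["im"]; P=cloud(z["d"],z["C"],z["k"]); Z=P[...,2]
zt=float(sys.argv[2]); D=np.hypot(P[...,0]-.592,P[...,1]-.005)
q=P[(D<.085)&(abs(Z-zt)<.009)&(im.min(2)>130)]; A=np.c_[q[:,:2],np.ones(len(q))]; pl=np.linalg.lstsq(A,q[:,2],rcond=None)[0]
print(len(q),"plane tilt",pl[:2].round(4),"z at pot axis",(pl@[.592,.0045,1]).round(4))
h=cv2.convexHull((q[:,:2]*1e3).astype(np.float32))[:,0].astype(float)/1e3
f=least_squares(lambda p:np.hypot(*(h-p).T)-.078,[.592,.005],loss="soft_l1",f_scale=.001).x; print("disc",f.round(4))
s=np.hypot(P[...,0]-f[0],P[...,1]-f[1]); e=P[(s>.09)&(s<.119)&(abs(Z-zt)<.007)]
if len(e): v=e[:,:2].mean(0)-f; print("ear",np.degrees(np.arctan2(v[1],v[0])),len(e))
E
python3 lid2.py w5 .178
```

```text
25528 plane tilt [ 0.0003 -0.0009] z at pot axis 0.1766
disc [0.5907 0.0066]
ear -156.97455384695485 1735
```

View pics/w5.png

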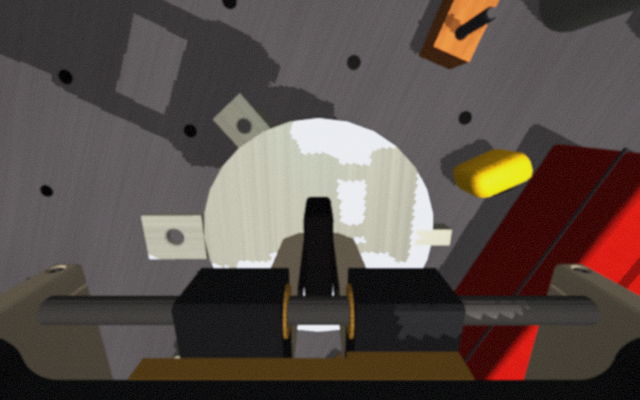

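The lid hangs level in the grip, its key at 23°, about 49° clear of the notch. Lowering it onto the rim.

move_arm([
  {"dp": [1.6,0,-0.4],"yaw": 0,"jaw": -1},
  {"dp": [0,20,0],"yaw": 0,"jaw": -1},
  {"dp": [0,20,0],"yaw": 0,"jaw": -1},
  {"dp": [0,8,0],"yaw": 0,"jaw": -1},
  {"dp": [0,2,0],"yaw": 0,"jaw": -1},
  {"dp": [0,1,0],"yaw": 0,"jaw": -1},
  {"dp": [0,0,0],"yaw": 0,"jaw": -1},
  {"dp": [0,0,0],"yaw": 0,"jaw": -1},
])

```text
t: 36.3
tcp_pos: [0.5928, 0.0042, 0.1345]
tool_rot: [-1.571, -0.001, 0.417]
wrist_force: [0.9, 0.5, -3.4]
finger_gap: 0.0156
```

move_arm([
  {"dp": [0,1,0],"yaw": 0,"jaw": -1},
  {"dp": [0,1,0],"yaw": 0,"jaw": -1},
  {"dp": [0,0,0],"yaw": 0,"jaw": -1},
  {"dp": [0,0,0],"yaw": 0,"jaw": -1},
])

```text
t: 36.7
tcp_pos: [0.5924, 0.0043, 0.1316]
tool_rot: [-1.571, 0.0, 0.417]
wrist_force: [0.4, -0.2, -3.9]
finger_gap: 0.0156
```

move_arm([
  {"dp": [0,1,0],"yaw": 0,"jaw": -1},
  {"dp": [0,0,0],"yaw": 0,"jaw": -1},
  {"dp": [0,0,0],"yaw": 0,"jaw": -1},
  {"dp": [0,0,0],"yaw": 0,"jaw": -1},
])

```text
t: 37.1
tcp_pos: [0.5925, 0.0042, 0.1307]
tool_rot: [-1.571, -0.0, 0.417]
wrist_force: [0.3, 0.6, -4.0]
finger_gap: 0.0156
```

move_arm([
  {"dp": [0,1,0],"yaw": 0,"jaw": -1},
  {"dp": [0,0,0],"yaw": 0,"jaw": -1},
  {"dp": [0,0,0],"yaw": 0,"jaw": -1},
])

```text
t: 37.4
tcp_pos: [0.5926, 0.0041, 0.1299]
tool_rot: [-1.571, -0.0, 0.417]
wrist_force: [-0.1, -2.9, -1.6]
finger_gap: 0.0155
```

move_arm([
  {"dp": [0,1,0],"yaw": 0,"jaw": -1},
  {"dp": [0,0,0],"yaw": 0,"jaw": -1},
  {"dp": [0,0,0],"yaw": 0,"jaw": -1},
])

```text
t: 37.7
tcp_pos: [0.5927, 0.004, 0.1291]
tool_rot: [-1.572, -0.001, 0.417]
wrist_force: [0.4, -5.7, 2.0]
finger_gap: 0.0154
```

move_arm([
  {"dp": [0,0.5,0],"yaw": 0,"jaw": -1},
  {"dp": [0,0,0],"yaw": 0,"jaw": -1},
  {"dp": [0,0,0],"yaw": 0,"jaw": -1},
])

```text
t: 38.0
tcp_pos: [0.5927, 0.0039, 0.129]
tool_rot: [-1.572, -0.001, 0.417]
wrist_force: [-2.1, -5.2, 5.9]
finger_gap: 0.0156
```

Contact came with a 5 N push toward -y, so the lid sits about 2 mm too far +y, as the disc fit had suggested. Raising, shifting and lowering again.

move_arm([
  {"dp": [0,-2.5,0],"yaw": 0,"jaw": -1},
  {"dp": [-0.8,0,-1.8],"yaw": 0,"jaw": -1},
  {"dp": [0,0,0],"yaw": 0,"jaw": -1},
  {"dp": [0,1,0],"yaw": 0,"jaw": -1},
  {"dp": [0,0,0],"yaw": 0,"jaw": -1},
  {"dp": [0,0,0],"yaw": 0,"jaw": -1},
])

```text
t: 38.6
tcp_pos: [0.5924, 0.0024, 0.1294]
tool_rot: [-1.571, 0.0, 0.417]
wrist_force: [-0.7, -0.1, -4.1]
finger_gap: 0.0158
```

move_arm([
  {"dp": [0,1,0],"yaw": 0,"jaw": -1},
  {"dp": [0,0,0],"yaw": 0,"jaw": -1},
  {"dp": [0,0,0],"yaw": 0,"jaw": -1},
])

```text
t: 38.9
tcp_pos: [0.5925, 0.0023, 0.1291]
tool_rot: [-1.571, -0.0, 0.417]
wrist_force: [-3.9, -0.7, 3.5]
finger_gap: 0.0161
```

move_arm([
  {"dp": [0,0.5,0],"yaw": 0,"jaw": -1},
  {"dp": [0,0,0],"yaw": 0,"jaw": -1},
  {"dp": [0,0,0],"yaw": 0,"jaw": -1},
])

```text
t: 39.2
tcp_pos: [0.5925, 0.0022, 0.1289]
tool_rot: [-1.571, -0.0, 0.417]
wrist_force: [-7.1, -1.2, 6.6]
finger_gap: 0.0155
```

```bash
python3 - <<'E'
from h import *
s=r.get_state(); print(s["wrist_force"],s["torque"])
im,d,C,k=grab("wrist"); np.savez("w6.npz",im=im,d=d,C=C,k=k)
E
python3 lid2.py w6 .122
```

```text
[-7.07232756 -1.18634134  6.55919924] [-0.05145076  0.72661088  0.12451394]
25547 plane tilt [0.0036 0.0006] z at pot axis 0.1213
disc [0.5925 0.0046]
ear -157.04090389360553 1741
```

The disc fit is now (592.5, 4.6), concentric with the pot, and it is riding on its key. Easing the load a little and turning toward the notch.

move_arm([
  {"dp": [0,-0.4,0],"yaw": 0,"jaw": -1},
  {"dp": [0,0,0],"yaw": 0,"jaw": -1},
  {"dp": [0,0,0],"yaw": 0,"jaw": -1},
  {"dp": [0,0,0],"yaw": 0,"jaw": -1},
])

```text
t: 39.65
tcp_pos: [0.5925, 0.0022, 0.129]
tool_rot: [-1.571, -0.0, 0.417]
wrist_force: [-5.8, -1.6, 4.8]
finger_gap: 0.0154
```

move_arm([
  {"dp": [0,0,0],"yaw": 0.05,"jaw": -1},
  {"dp": [0,0,0],"yaw": 0.05,"jaw": -1},
  {"dp": [0,0,0],"yaw": 0.05,"jaw": -1},
  {"dp": [0,0,0],"yaw": 0.05,"jaw": -1},
  {"dp": [0,0,0],"yaw": 0.05,"jaw": -1},
  {"dp": [0,0,0],"yaw": 0.05,"jaw": -1},
])

```text
t: 40.25
tcp_pos: [0.5928, 0.0029, 0.1289]
tool_rot: [-1.57, -0.001, 0.116]
wrist_force: [-1.1, 4.6, 2.9]
finger_gap: 0.0156
```

move_arm([
  {"dp": [0,0,0],"yaw": 0.05,"jaw": -1},
  {"dp": [0,0,0],"yaw": 0.05,"jaw": -1},
  {"dp": [0,0,0],"yaw": 0.05,"jaw": -1},
  {"dp": [0,0,0],"yaw": 0.05,"jaw": -1},
])

```text
t: 40.65
tcp_pos: [0.5926, 0.0029, 0.1289]
tool_rot: [-1.57, -0.0, -0.084]
wrist_force: [-4.8, 3.5, 4.4]
finger_gap: 0.0154
```

```bash
python3 - <<'E'
from h import *
s=r.get_state(); print(s["wrist_force"],s["torque"])
im,d,C,k=grab("wrist"); np.savez("w7.npz",im=im,d=d,C=C,k=k)
E
python3 lid2.py w7 .122
```

```text
[-4.83973508  3.45889989  4.3618634 ] [0.58638019 0.43006693 0.45905256]
25451 plane tilt [0.0043 0.0019] z at pot axis 0.1213
disc [0.5936 0.006 ]
ear 175.21321386511877 1746
```

move_arm([
  {"dp": [-1,0,-1.2],"yaw": 0,"jaw": -1},
  {"dp": [0,0,0],"yaw": 0.05,"jaw": -1},
  {"dp": [0,0,0],"yaw": 0.05,"jaw": -1},
  {"dp": [0,0,0],"yaw": 0.05,"jaw": -1},
  {"dp": [0,0,0],"yaw": 0.03,"jaw": -1},
  {"dp": [0,0,0],"yaw": 0,"jaw": -1},
  {"dp": [0,0,0],"yaw": 0,"jaw": -1},
])

```text
t: 41.4
tcp_pos: [0.5917, 0.0013, 0.1289]
tool_rot: [-1.57, -0.001, -0.262]
wrist_force: [0.9, 4.2, 2.1]
finger_gap: 0.0157
```

```bash
python3 - <<'E'
from h import *
s=r.get_state(); print(s["wrist_force"],s["torque"])
im,d,C,k=grab("wrist"); np.savez("w8.npz",im=im,d=d,C=C,k=k)
E
python3 lid2.py w8 .122
```

```text
[0.89267491 4.23772154 2.13427172] [ 0.57548293 -0.82146255  0.21509506]
25437 plane tilt [ 0.0058 -0.0002] z at pot axis 0.1212
disc [0.5936 0.0042]
ear 164.58920724875077 1760
```

Key is 10° (14 mm) from the notch and still riding, so step 3's window is met. On to the notch.

move_arm([
  {"dp": [-0.7,0,0],"yaw": 0.05,"jaw": -1},
  {"dp": [0,0,0],"yaw": 0.05,"jaw": -1},
  {"dp": [0,0,0],"yaw": 0.05,"jaw": -1},
  {"dp": [0,0,0],"yaw": 0.03,"jaw": -1},
  {"dp": [0,0,0],"yaw": 0,"jaw": -1},
  {"dp": [0,0,0],"yaw": 0,"jaw": -1},
])

```text
t: 42.05
tcp_pos: [0.5901, 0.0011, 0.1277]
tool_rot: [-1.572, 0.001, -0.442]
wrist_force: [-0.6, -0.3, -4.7]
finger_gap: 0.0157
```

```bash
python3 - <<'E'
from h import *
s=r.get_state(); print(s["wrist_force"],s["torque"])
im,d,C,k=grab("wrist"); np.savez("w9.npz",im=im,d=d,C=C,k=k)
E
python3 lid2.py w9 .121
```

```text
[-0.60191599 -0.31275094 -4.66233076] [-0.10735435  0.1032657   0.03086907]
25361 plane tilt [-0.0006 -0.0016] z at pot axis 0.1199
disc [0.5923 0.0038]
ear 153.79694756158344 1757
```

The load fell back to the lid's weight, so the key is over the notch (ear at 153.8°, lug at 154.2°). Lowering.

move_arm([
  {"dp": [0,1.5,0],"yaw": 0,"jaw": -1},
  {"dp": [0,1.5,0],"yaw": 0,"jaw": -1},
  {"dp": [0,0,0],"yaw": 0,"jaw": -1},
])

```text
t: 42.4
tcp_pos: [0.5905, 0.0013, 0.1251]
tool_rot: [-1.571, 0.001, -0.443]
wrist_force: [-0.1, 0.6, -4.7]
finger_gap: 0.0162
```

move_arm([
  {"dp": [0,1,0],"yaw": 0,"jaw": -1},
  {"dp": [0,0,0],"yaw": 0,"jaw": -1},
  {"dp": [0,0,0],"yaw": 0,"jaw": -1},
])

```text
t: 42.7
tcp_pos: [0.5907, 0.0014, 0.1245]
tool_rot: [-1.571, 0.0, -0.443]
wrist_force: [0.5, 0.1, -4.4]
finger_gap: 0.0155
```

```bash
python3 - <<'E'
from h import *
s=r.get_state(); print(s["wrist_force"],s["torque"])
im,d,C,k=grab("wrist"); np.savez("w10.npz",im=im,d=d,C=C,k=k)
E
python3 lid2.py w10 .117
```

```text
[ 0.48948701  0.0657084  -4.40746658] [-0.06609072  0.07465287  0.01196553]
25395 plane tilt [ 0.0015 -0.0008] z at pot axis 0.1168
disc [0.5924 0.0042]
ear 153.6241212854142 1769
```

move_arm([
  {"dp": [0,1,0],"yaw": 0,"jaw": -1},
  {"dp": [0,0,0],"yaw": 0,"jaw": -1},
  {"dp": [0,0,0],"yaw": 0,"jaw": -1},
])

```text
t: 43.05
tcp_pos: [0.5906, 0.0014, 0.1235]
tool_rot: [-1.571, 0.0, -0.443]
wrist_force: [0.6, 0.2, -3.9]
finger_gap: 0.0156
```

move_arm([
  {"dp": [0,0.7,0],"yaw": 0,"jaw": -1},
  {"dp": [0,0,0],"yaw": 0,"jaw": -1},
  {"dp": [0,0,0],"yaw": 0,"jaw": -1},
])

```text
t: 43.35
tcp_pos: [0.5907, 0.0014, 0.1232]
tool_rot: [-1.571, -0.0, -0.443]
wrist_force: [-1.5, 0.4, 1.6]
finger_gap: 0.0157
```

```bash
python3 - <<'E'
from h import *
s=r.get_state(); print(s["wrist_force"],s["torque"])
im,d,C,k=grab("wrist"); np.savez("w10.npz",im=im,d=d,C=C,k=k)
E
python3 lid2.py w10 .116
```

```text
[-1.51933443  0.4300406   1.61340376] [-0.10919586  0.52758719 -0.0804374 ]
25386 plane tilt [ 0.0012 -0.0017] z at pot axis 0.1155
disc [0.5923 0.0043]
ear 153.59140427150032 1756
```

The lid is seated: 6 N of support, disc at (592.3, 4.3), ear at 153.6°. Releasing it and going above the pin. The jaws need about 111° to stay clear of the can and punch.

move_arm([
  {"dp": [0,0,0],"yaw": 0,"jaw": -0.4},
  {"dp": [0,0,0],"yaw": 0,"jaw": -0.4},
  {"dp": [0,0,0],"yaw": 0,"jaw": -0.2},
  {"dp": [0,0,0],"yaw": 0,"jaw": -0.2},
  {"dp": [0,-10,0],"yaw": 0,"jaw": -0.2},
  {"dp": [0,-30,0],"yaw": 0,"jaw": -0.2},
  {"dp": [0,-40,0],"yaw": 0,"jaw": -0.2},
  {"dp": [0,-40,0],"yaw": 0,"jaw": -0.2},
  {"dp": [0,-40,0],"yaw": 0,"jaw": -0.2},
], grip_force=25)

```text
t: 44.3
tcp_pos: [0.5904, 0.0014, 0.2854]
tool_rot: [-1.571, -0.001, -0.443]
wrist_force: [0.7, -0.2, -0.2]
finger_gap: 0.0372
```

move_arm([
  {"dp": [-9,0,43],"yaw": 0,"jaw": -0.2},
  {"dp": [-9,0,43],"yaw": 0,"jaw": -0.2},
  {"dp": [-9,0,43],"yaw": 0,"jaw": -0.2},
  {"dp": [-9,0,43],"yaw": 0,"jaw": -0.2},
  {"dp": [-9,0,43],"yaw": 0,"jaw": -0.2},
  {"dp": [-9,0,42],"yaw": 0,"jaw": -0.2},
  {"dp": [0,0,0],"yaw": -0.148,"jaw": -0.2},
  {"dp": [0,0,0],"yaw": -0.148,"jaw": -0.2},
  {"dp": [0,0,0],"yaw": -0.148,"jaw": -0.2},
  {"dp": [0,0,0],"yaw": -0.148,"jaw": -0.2},
])

```text
t: 45.3
tcp_pos: [0.652, 0.2569, 0.2836]
tool_rot: [-1.571, -0.0, 0.155]
wrist_force: [0.9, -0.1, 0.0]
finger_gap: 0.0369
```

move_arm([
  {"dp": [0,0,0],"yaw": -0.149,"jaw": -0.2},
  {"dp": [0,0,0],"yaw": -0.149,"jaw": -0.2},
  {"dp": [0,0,0],"yaw": -0.149,"jaw": -0.2},
  {"dp": [0,0,0],"yaw": -0.149,"jaw": -0.2},
  {"dp": [0,0,0],"yaw": -0.149,"jaw": -0.2},
  {"dp": [0,0,0],"yaw": -0.149,"jaw": -0.2},
  {"dp": [0,0,0],"yaw": -0.149,"jaw": -0.2},
  {"dp": [0,0,0],"yaw": -0.149,"jaw": -0.2},
  {"dp": [0,0,0],"yaw": -0.149,"jaw": -0.2},
  {"dp": [0,0,0],"yaw": -0.149,"jaw": -0.2},
  {"dp": [0,0,0],"yaw": -0.149,"jaw": -0.2},
  {"dp": [0,0,0],"yaw": -0.149,"jaw": -0.2},
])

```text
t: 46.5
tcp_pos: [0.652, 0.2567, 0.2837]
tool_rot: [-1.571, -0.0, 1.943]
wrist_force: [0.2, -0.1, 0.8]
finger_gap: 0.0371
```

move_arm([
  {"dp": [0,40,0],"yaw": 0,"jaw": -0.2},
  {"dp": [0,40,0],"yaw": 0,"jaw": -0.2},
  {"dp": [0,0,0],"yaw": 0,"jaw": -0.2},
  {"dp": [0,0,0],"yaw": 0,"jaw": -0.2},
])

```text
t: 46.9
tcp_pos: [0.6521, 0.2567, 0.2042]
tool_rot: [-1.571, -0.0, 1.937]
wrist_force: [0.3, 0.9, 0.8]
finger_gap: 0.0372
```

```bash
cat > pin.py <<'E'
from h import *
print(r.get_state()["t"],pose()[:3,3],r.get_state()["q"].round(2))
im,d,C,k=grab("wrist"); cv2.imwrite("pics/w11.png",im); np.savez("w11.npz",im=im,d=d,C=C,k=k)
P=cloud(d,C,k); Z=P[...,2]; D=np.hypot(P[...,0]-.652,P[...,1]-.231)
blobs((D<.07)&(Z>.074)&(Z<.1),P,im,lo=20)
go(652.4,256.5,52,111)
D=np.hypot(P[...,0]-.592,P[...,1]-.0045); q=P[(D<.07)&(abs(Z-.116)<.006)]; print("lid top",len(q), np.median(q[:,2]) if len(q) else None)
E
python3 pin.py
```

```text
46.9 [0.65209284 0.25672755 0.20418493] [ 0.34  0.18  1.4   0.    1.57 -1.6 ]
(275, 180) 123 c [653.5 208.8] lw [10.8 10.1] ang 140.5 z [0.08  0.093 0.096] [63 74 93]
(319, 193) 156 c [651.5 258.1] lw [14.2 14.1] ang 110.4 z [0.08  0.081 0.083] [196 216 223]
to (652.4, 256.5, 52) shift tool [ -0.3 153.6   0.7] th0 111.0 yaw -0.0
lid top 12048 0.11582839918828591
```

View pics/w11.png

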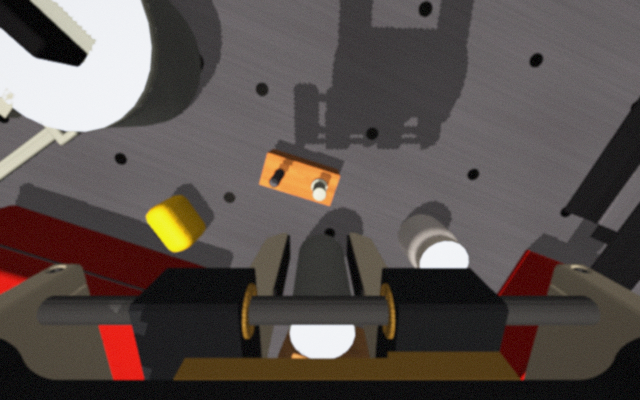

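The white pin knob is at (319,193) px and the dark punch at (275,180). Grasping the knob.

move_arm([
  {"dp": [1.5,30,0],"yaw": 0,"jaw": -0.2},
  {"dp": [0,40,0],"yaw": 0,"jaw": -0.2},
  {"dp": [0,35,0],"yaw": 0,"jaw": -0.2},
  {"dp": [0,25,0],"yaw": 0,"jaw": -0.2},
  {"dp": [0,15,0],"yaw": 0,"jaw": -0.2},
  {"dp": [0,7,0],"yaw": 0,"jaw": -0.2},
  {"dp": [0,0,0],"yaw": 0,"jaw": -0.2},
  {"dp": [0,0,0],"yaw": 0,"jaw": -1},
  {"dp": [0,0,0],"yaw": 0,"jaw": -1},
  {"dp": [0,0,0],"yaw": 0,"jaw": -1},
  {"dp": [0,0,0],"yaw": 0,"jaw": -1},
  {"dp": [0,0,0],"yaw": 0,"jaw": -1},
])

```text
t: 48.15
tcp_pos: [0.6519, 0.2582, 0.0518]
tool_rot: [-1.572, 0.0, 1.937]
wrist_force: [-1.1, -0.7, 5.7]
finger_gap: 0.0143
```

move_arm([
  {"dp": [0,-10,0],"yaw": 0,"jaw": -1},
  {"dp": [0,-25,0],"yaw": 0,"jaw": -1},
  {"dp": [0,-35,0],"yaw": 0,"jaw": -1},
  {"dp": [0,-40,0],"yaw": 0,"jaw": -1},
  {"dp": [0,-40,0],"yaw": 0,"jaw": -1},
  {"dp": [0,-10,0],"yaw": 0,"jaw": -1},
  {"dp": [0,0,0],"yaw": 0,"jaw": -1},
])

```text
t: 48.85
tcp_pos: [0.652, 0.2583, 0.2133]
tool_rot: [-1.574, 0.0, 1.937]
wrist_force: [0.1, -0.0, -1.1]
finger_gap: 0.0145
```

```bash
python3 - <<'E'
from h import *
a=np.radians(154.1); go(*(np.array([592.3,4.4])+98*np.array([np.cos(a),np.sin(a)])).round(1),170)
E
```

```text
to (np.float64(504.1), np.float64(47.2), 170) shift tool [-144.1   42.6  213.8] th0 111.0
```

move_arm([
  {"dp": [-24,0,36],"yaw": 0,"jaw": -1},
  {"dp": [-24,0,36],"yaw": 0,"jaw": -1},
  {"dp": [-24,0,36],"yaw": 0,"jaw": -1},
  {"dp": [-24,0,36],"yaw": 0,"jaw": -1},
  {"dp": [-24,0,35],"yaw": 0,"jaw": -1},
  {"dp": [-24,0,35],"yaw": 0,"jaw": -1},
  {"dp": [0,0,0],"yaw": 0,"jaw": -1},
  {"dp": [0,0,0],"yaw": 0,"jaw": -1},
])

```text
t: 49.65
tcp_pos: [0.5027, 0.0465, 0.2098]
tool_rot: [-1.57, -0.0, 1.936]
wrist_force: [0.8, 0.1, -0.1]
finger_gap: 0.0145
```

```bash
cat > eye.py <<'E'
from h import *
T=pose(); print(T[:3,3])
im,d,C,k=grab("wrist"); np.savez("w12.npz",im=im,d=d,C=C,k=k)
P=cloud(d,C,k); Z=P[...,2]
for off in(0,10,30,40,48): print(off,np.round(proj(T[:3,3]-[0,0,off/1000],C,k),1),end=" ")
u,v=proj(np.array([.5043,.047,.116]),C,k); print("\neye px",u,v)
u,v=int(u),int(v); v0=max(0,v-90); u0=max(0,u-120); cr=im[v0:v+90,u0:u+120]; print("crop origin",u0,v0)
cv2.imwrite("pics/w12.png",cv2.resize(cr,None,fx=3,fy=3,interpolation=cv2.INTER_CUBIC))
e=P[(np.hypot(P[...,0]-.5043,P[...,1]-.047)<.022)&(abs(Z-.116)<.005)]; print("ear z",np.median(e[:,2]),len(e))
E
python3 eye.py
```

```text
[0.50273107 0.0465379  0.20975023]
0 [317.8 243.7] 10 [317.8 237.4] 30 [317.9 226.4] 40 [317.9 221.7] 48 [317.9 218.2] 
eye px 317.87217832876655 203.55858125795504
crop origin 197 113
ear z 0.11547800106419542 1094
```

View pics/w12.png

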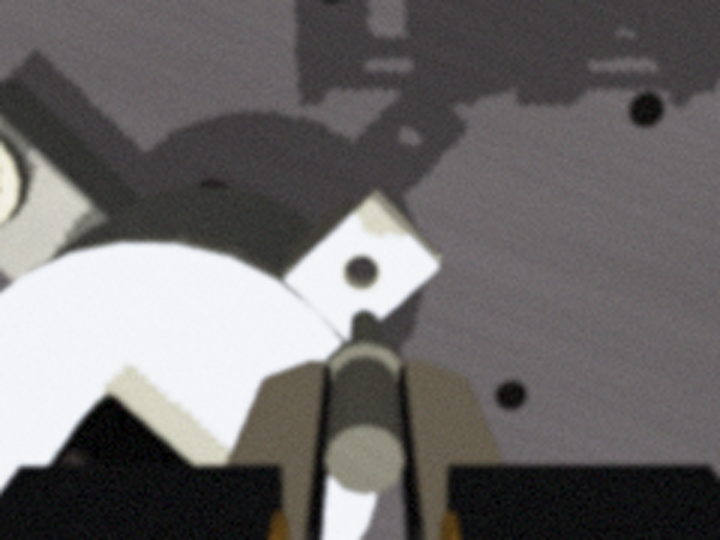

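The ear hole, at crop (361,271), is within 1 px of where the estimate projects. Pin tip at crop (364,313), upright. Small correction, then lowering.

move_arm([
  {"dp": [-0.8,0,-1.5],"yaw": 0,"jaw": -1},
  {"dp": [0,20,0],"yaw": 0,"jaw": -1},
  {"dp": [0,14,0],"yaw": 0,"jaw": -1},
  {"dp": [0,4,0],"yaw": 0,"jaw": -1},
  {"dp": [0,4,0],"yaw": 0,"jaw": -1},
  {"dp": [0,4,0],"yaw": 0,"jaw": -1},
  {"dp": [0,0,0],"yaw": 0,"jaw": -1},
  {"dp": [0,0,0],"yaw": 0,"jaw": -1},
])

```text
t: 50.5
tcp_pos: [0.5051, 0.0468, 0.1652]
tool_rot: [-1.571, 0.0, 1.937]
wrist_force: [-0.4, -0.7, 0.2]
finger_gap: 0.0146
```

move_arm([
  {"dp": [0,4,0],"yaw": 0,"jaw": -1},
  {"dp": [0,4,0],"yaw": 0,"jaw": -1},
  {"dp": [0,0,0],"yaw": 0,"jaw": -1},
])

```text
t: 50.8
tcp_pos: [0.5047, 0.0468, 0.1561]
tool_rot: [-1.57, -0.0, 1.937]
wrist_force: [0.9, -0.7, -0.9]
finger_gap: 0.0147
```

move_arm([
  {"dp": [0,4,0],"yaw": 0,"jaw": -1},
  {"dp": [0,4,0],"yaw": 0,"jaw": -1},
  {"dp": [0,0,0],"yaw": 0,"jaw": -1},
])

```text
t: 51.1
tcp_pos: [0.5047, 0.0468, 0.1481]
tool_rot: [-1.57, -0.0, 1.937]
wrist_force: [-0.4, 0.5, -1.3]
finger_gap: 0.0145
```

move_arm([
  {"dp": [0,5,0],"yaw": 0,"jaw": -1},
  {"dp": [0,5,0],"yaw": 0,"jaw": -1},
  {"dp": [0,5,0],"yaw": 0,"jaw": -1},
  {"dp": [0,4,0],"yaw": 0,"jaw": -1},
  {"dp": [0,0,0],"yaw": 0,"jaw": -1},
  {"dp": [0,0,0],"yaw": 0,"jaw": -1},
])

```text
t: 51.7
tcp_pos: [0.5049, 0.0468, 0.1298]
tool_rot: [-1.571, -0.0, 1.937]
wrist_force: [0.4, -0.5, -0.3]
finger_gap: 0.0143
```

move_arm([
  {"dp": [0,2,0],"yaw": 0,"jaw": -1},
  {"dp": [0,2,0],"yaw": 0,"jaw": -1},
  {"dp": [0,0,0],"yaw": 0,"jaw": -1},
  {"dp": [0,0,0],"yaw": 0,"jaw": -1},
])

```text
t: 52.1
tcp_pos: [0.5049, 0.0468, 0.1258]
tool_rot: [-1.571, -0.0, 1.937]
wrist_force: [0.2, -0.8, -0.6]
finger_gap: 0.0143
```

move_arm([
  {"dp": [0,1,0],"yaw": 0,"jaw": -1},
  {"dp": [0,0,0],"yaw": 0,"jaw": -1},
  {"dp": [0,0,0],"yaw": 0,"jaw": -1},
])

```text
t: 52.4
tcp_pos: [0.5049, 0.0468, 0.1248]
tool_rot: [-1.571, 0.0, 1.937]
wrist_force: [0.3, 0.0, -0.4]
finger_gap: 0.0152
```

move_arm([
  {"dp": [0,1,0],"yaw": 0,"jaw": -1},
  {"dp": [0,0,0],"yaw": 0,"jaw": -1},
  {"dp": [0,0,0],"yaw": 0,"jaw": -0.2},
  {"dp": [0,0,0],"yaw": 0,"jaw": -0.2},
  {"dp": [0,0,0],"yaw": 0,"jaw": -0.2},
  {"dp": [0,0,0],"yaw": 0,"jaw": -0.2},
  {"dp": [0,-10,0],"yaw": 0,"jaw": -0.2},
  {"dp": [0,-30,0],"yaw": 0,"jaw": -0.2},
  {"dp": [0,-40,0],"yaw": 0,"jaw": -0.2},
  {"dp": [0,-40,0],"yaw": 0,"jaw": -0.2},
  {"dp": [0,-20,0],"yaw": 0,"jaw": -0.2},
])

```text
t: 53.5
tcp_pos: [0.5054, 0.0469, 0.2684]
tool_rot: [-1.575, 0.001, 1.937]
wrist_force: [0.9, -0.1, 0.5]
finger_gap: 0.0374
```

move_arm([
  {"dp": [-38,0,5],"yaw": 0,"jaw": -1},
  {"dp": [-38,0,5],"yaw": 0,"jaw": -1},
  {"dp": [-38,0,5],"yaw": 0,"jaw": -1},
  {"dp": [-39,0,6],"yaw": 0,"jaw": -1},
  {"dp": [0,0,0],"yaw": -0.15,"jaw": -1},
  {"dp": [0,0,0],"yaw": -0.15,"jaw": -1},
  {"dp": [0,0,0],"yaw": -0.15,"jaw": -1},
  {"dp": [0,0,0],"yaw": -0.15,"jaw": -1},
  {"dp": [0,0,0],"yaw": -0.15,"jaw": -1},
  {"dp": [0,0,0],"yaw": 0,"jaw": -1},
  {"dp": [0,0,0],"yaw": 0,"jaw": -1},
])

```text
t: 54.6
tcp_pos: [0.5401, -0.1035, 0.2644]
tool_rot: [-1.571, 0.0, 2.682]
wrist_force: [0.0, -0.3, 0.3]
finger_gap: 0.0004
```

```bash
python3 - <<'E'
from h import *
print(r.get_state()["t"],pose()[:3,3],r.get_state()["finger_gap"])
im,d,C,k=grab("wrist"); cv2.imwrite("pics/w13.png",im); np.savez("w13.npz",im=im,d=d,C=C,k=k)
P=cloud(d,C,k); Z=P[...,2]; D=np.hypot(P[...,0]-.540,P[...,1]+.1036)
for lo in (.045,.052,.056): blobs((D<.04)&(Z>lo)&(Z<.08),P,im,lo=20)
D=np.hypot(P[...,0]-.5045,P[...,1]-.047); blobs((D<.03)&(Z>.13)&(Z<.17),P,im,lo=10)
blobs((D<.013)&(Z>.117)&(Z<.126),P,im,lo=10)
E
python3 lid2.py w13 .116
```

```text
54.6 [ 0.54011718 -0.10354647  0.26435457] 0.0003959592209922104
(318, 180) 1537 c [543.9 -97.2] lw [64.8 49. ] ang 64.8 z [0.048 0.06  0.072] [148 158 159]
(318, 177) 801 c [ 540.4 -103.8] lw [42.9 42.6] ang 73.1 z [0.06  0.062 0.073] [127 138 138]
(318, 178) 789 c [ 540.4 -103.7] lw [42.7 42.6] ang 73.1 z [0.06  0.062 0.073] [127 137 138]
2382 plane tilt [0.0053 0.0044] z at pot axis 0.1155
disc [0.5928 0.005 ]
ear 163.31895029123046 68
```

View pics/w13.png

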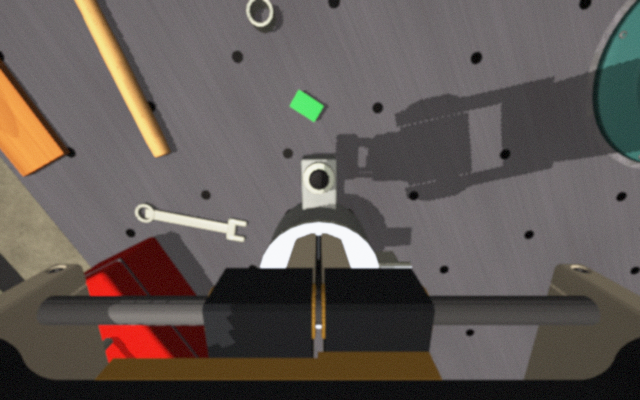

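```bash
python3 - <<'E'
from h import *
z=np.load("w13.npz"); P=cloud(z["d"],z["C"],z["k"]); D=np.hypot(P[...,0]-.5404,P[...,1]+.1038)
for a in range(0,26,3):
    q=P[(D>=a/1e3)&(D<(a+3)/1e3)&(P[...,2]<.2)]; print(a,len(q),np.percentile(q[:,2],[5,50,95]).round(4))
im,d,C,k=grab("scene"); P=cloud(d,C,k); Z=P[...,2]; D=np.hypot(P[...,0]-.5045,P[...,1]-.047)
blobs((D<.02)&(Z>.125)&(Z<.17),P,im,lo=5)
u,v=map(int,proj(np.array([.5045,.047,.13]),C,k)); cv2.imwrite("pics/s2.png",cv2.resize(im[v-60:v+70,u-90:u+90],None,fx=4,fy=4,interpolation=2))
E
```

```text
0 17 [0.0704 0.0716 0.073 ]
3 47 [0.0705 0.0714 0.0727]
6 77 [0.07   0.0716 0.0726]
9 111 [0.0703 0.0715 0.0727]
12 133 [0.0609 0.0692 0.0717]
15 161 [0.06   0.0614 0.0626]
18 190 [0.0602 0.0614 0.0626]
21 179 [0.0481 0.0499 0.0613]
24 265 [0.0033 0.0487 0.0504]
(355, 179) 46 c [502.6  45.2] lw [19.9 13.8] ang 175.3 z [0.129 0.142 0.156] [116 126 124]
```

View pics/s2.png

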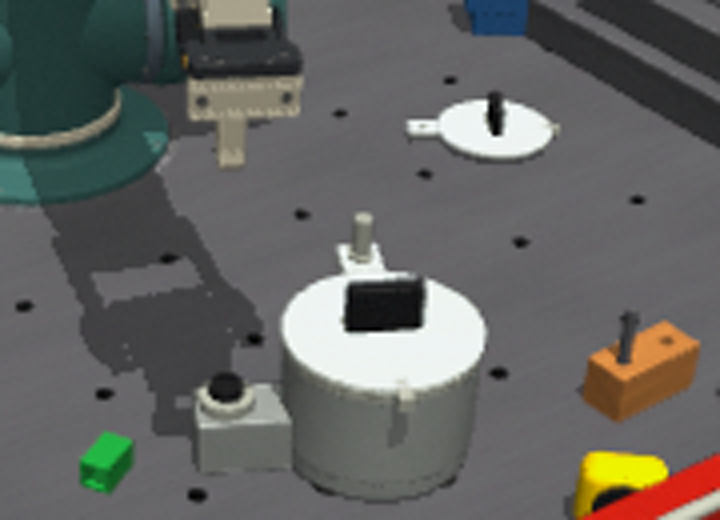

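The scene view shows the pin upright through the ear, its knob top at about 155 mm, the lid flush, and the punch still in the rack. The button top is at 71.5 mm with its ring at 61.5 mm, so I'll press to about 65 mm.

move_arm([
  {"dp": [0,35,0],"yaw": 0,"jaw": -1},
  {"dp": [0,45,0],"yaw": 0,"jaw": -1},
  {"dp": [0,45,0],"yaw": 0,"jaw": -1},
  {"dp": [0,35,0],"yaw": 0,"jaw": -1},
  {"dp": [0,20,0],"yaw": 0,"jaw": -1},
  {"dp": [0,10,0],"yaw": 0,"jaw": -1},
  {"dp": [0,3,0],"yaw": 0,"jaw": -1},
  {"dp": [0,3,0],"yaw": 0,"jaw": -1},
  {"dp": [0,0,0],"yaw": 0,"jaw": -1},
])

```text
t: 55.6
tcp_pos: [0.5406, -0.1037, 0.0689]
tool_rot: [-1.571, 0.001, 2.687]
wrist_force: [-3.2, 0.8, 3.0]
finger_gap: 0.0006
```

move_arm([
  {"dp": [0,2,0],"yaw": 0,"jaw": -1},
  {"dp": [0,1,0],"yaw": 0,"jaw": -1},
  {"dp": [0,0,0],"yaw": 0,"jaw": -1},
  {"dp": [0,0,0],"yaw": 0,"jaw": -1},
])

```text
t: 56.0
tcp_pos: [0.5407, -0.1037, 0.0662]
tool_rot: [-1.571, 0.002, 2.687]
wrist_force: [-2.7, 0.6, 9.9]
finger_gap: 0.0002
```

move_arm([
  {"dp": [0,0.7,0],"yaw": 0,"jaw": -1},
  {"dp": [0,0,0],"yaw": 0,"jaw": -1},
  {"dp": [0,0,0],"yaw": 0,"jaw": -1},
])

```text
t: 56.3
tcp_pos: [0.5408, -0.1037, 0.0661]
tool_rot: [-1.571, 0.002, 2.687]
wrist_force: [-6.1, 1.4, 16.6]
finger_gap: 0.0005
```

move_arm([
  {"dp": [0,-5,0],"yaw": 0,"jaw": -1},
  {"dp": [0,-20,0],"yaw": 0,"jaw": -1},
  {"dp": [0,-40,0],"yaw": 0,"jaw": -1},
  {"dp": [0,-40,0],"yaw": 0,"jaw": -1},
  {"dp": [0,-40,0],"yaw": 0,"jaw": -1},
  {"dp": [0,-40,0],"yaw": 0,"jaw": -1},
  {"dp": [0,-20,0],"yaw": 0,"jaw": -1},
  {"dp": [0,0,-40],"yaw": 0,"jaw": -1},
  {"dp": [0,0,-40],"yaw": 0,"jaw": -1},
  {"dp": [0,0,-40],"yaw": 0,"jaw": -1},
  {"dp": [0,0,-40],"yaw": 0,"jaw": -1},
  {"dp": [0,0,-40],"yaw": 0,"jaw": -1},
])

```text
t: 57.5
tcp_pos: [0.6286, 0.0777, 0.2693]
tool_rot: [-1.571, 0.001, 2.687]
wrist_force: [1.0, 0.1, 0.5]
finger_gap: 0.0006
```

move_arm([
  {"dp": [0,0,0],"yaw": 0,"jaw": -1},
  {"dp": [0,0,0],"yaw": 0,"jaw": -1},
  {"dp": [0,0,0],"yaw": 0,"jaw": -1},
])

```text
t: 57.8
tcp_pos: [0.6278, 0.0755, 0.2693]
tool_rot: [-1.571, 0.0, 2.687]
wrist_force: [0.2, -0.1, 0.2]
finger_gap: 0.0003
```

```bash
python3 - <<'E'
from h import *
print(r.get_state()["t"],pose()[:3,3])
im,d,C,k=grab("wrist"); cv2.imwrite("pics/w14.png",im); np.savez("w14.npz",im=im,d=d,C=C,k=k)
P=cloud(d,C,k); Z=P[...,2]; D=np.hypot(P[...,0]-.5045,P[...,1]-.047)
blobs((D<.02)&(Z>.145)&(Z<.165),P,im,lo=5); 
D=np.hypot(P[...,0]-.5404,P[...,1]+.1038); print("button",np.median(Z[D<.01]))
E
python3 lid2.py w14 .116
```

```text
57.8 [0.62779184 0.07547957 0.26927081]
(418, 117) 225 c [504.8  47.2] lw [14.4 14.1] ang 34.7 z [0.15  0.153 0.155] [118 132 134]
button 0.07177411929468727
15406 plane tilt [ 0.0016 -0.0017] z at pot axis 0.1155
disc [0.5932 0.0049]
ear 155.09186767334018 471
```

View pics/w14.png

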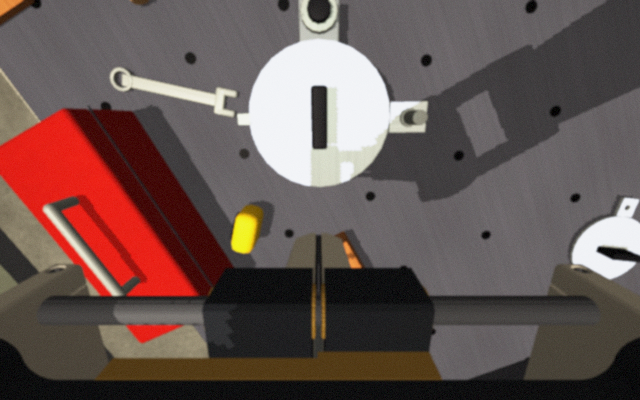

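The button bottomed at 66 mm (16.6 N) and sprang back to 71.8 mm. The lid is flush, with its key in the notch at (243,118). The pin is upright through the ear at (418,117), its knob top at 153 mm, and the robot is clear. Handing in.

```bash
python3 -c "
from rig import r
print(r.sign_off())"
```

```text
the job is handed in; nothing more can be done
None
```

I finished the job and handed it in at about 58 s of the 208 s allowed; sign-off reports no verdict.

**What I did:** I loaded all five bare-steel offcuts into the pot. The lid went onto the rim with its key about 49° from the notch. I turned it round with a stop at about 10° (14 mm) for the second check, and it then dropped home. I pushed the pin through the ear and lug, pressed the button to its stop and let it go.

**Last checks:**
- **Lid:** flush, with its top at 115.5 mm (116 expected) and under 1.5 mm off the pot's centre. The ear was at 153.6–155.1° against the lug's 154.2°.
- **Pin:** upright, within 1 mm of the eye, with its knob top at 153 mm (154 expected).
- **Button:** pressed to 66 mm, and back up at 71.8 mm (71.5 before the press).
- **Offcuts:** before the lid went on, the contents reached at most 81 mm, so they clear the lid. One tube stands on end.
- **Bystanders:** none looked disturbed in the views I took, and the punch was still in the rack. I did not measure them again at the end.

**Disagreements on the way:**
- The first top-camera fit put the pot 5.6 mm off. I used two agreeing wrist-camera fits instead.
- The last two offcuts dropped before that correction touched the pot or other tubes with 12–18 N.
- The lid's first contact was about 2 mm off in y. I lifted it and corrected before turning.

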